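Knock the jammed bushes out of the mount pots and clamp the empty pots in the spray rack

ROBOT

A 6-joint arm with a two-finger parallel gripper is mounted at the origin on a cart in front of the work surface, level with it; the furniture and walls round the work are solid. World frame = base frame: x ahead of the robot, y to its left, z up, the work surface at z = 0. Lengths are in m, angles in rad, forces in N, time in s.
With the tool pointing down it reaches from about 0.3 to 0.775 m from the base axis. Payload 14.6 kg.
Tool frame: the origin (TCP) lies between the finger pads; the fingertips stand 14 mm ahead of it and the grasp point (between the pads) lies 5 mm behind it; z points along the fingers, y is the line along which they close (so a half turn about z gives the same grasp; the last joint's range is limited). The gripper opens to 94 mm and grips with 3 to 60 N. Pads are 16 mm wide; open, the fingers measure 119 mm over their backs; the gripper's body (75 mm by 177 mm) begins 78 mm behind the grasp point.
Start: joints at [1.217, 0.3, 1.521, -0, 1.321, -0.067], TCP at [0.156, 0.528, 0.219] pointing down, gripper open.
Joint ranges: [-3.03, 3.03], [-0.79, 2.21], [0.23, 2.52], [-1.04, 4.18], [0, 3.07], [-2.55, 2.55]. Speed limits (rad/s): [2.22, 2.22, 2.57, 3.14, 3.14, 3.14].

INTERFACE

Orientations are given as [roll, pitch, yaw] about the fixed x, y, z axes, in that order (R = Rz(yaw) Ry(pitch) Rx(roll)).
In Python, from station import ctrl gives the robot as it stands. The module is installed in compiled form; this text tells all that it offers.
- The arm moves only by the tool move_arm, never from a script. Its argument "targets" is a list of rows, each a list of 7 numbers: the opening, from -1 (shut) to 1 (fully open), then the shift along the tool's x, y, z in units of 50 mm (1.0 is 50 mm), then the turn, a rotation vector about the tool's x, y, z in rad. A call has 1 to 12 rows; each row is the pose to reach, as a shift and turn from the pose commanded when the call began, along the tool's axes at that moment; what a row does not reach only later rows make up. A row lasts 1/10 s, in which the tool goes at most 50 mm and 8.59 degrees, less where a joint would pass 70% of its speed; a pose out of reach is approached as far as the arm can. A call with a gripper value outside its range is refused whole. The fingers move at their own pace and stop on an object; "grip_force" is the grip in N (left out, the last holds). Time passes only in rows, so rows that repeat a pose let the fingers close. It gives the time, the measured TCP pose, the force, the opening and the grip force at its end, in the units of the state.
- ctrl.get_obs(): the state, without advancing time (a new reading comes with each control period).
- ctrl.camera(name): name is "side" or "top" or "wrist"; returns (picture, depth): 384x512x3 uint8, red, green, blue; 384x512 float32, m along the optical axis (not along the pixel's ray), 0 where there is no reading.
- ctrl.camera_params(name): a dict with "intrinsics" (3x3 intrinsics, pixels), "rvec" (rotation vector, rad) and "tvec" (3), from world to camera coordinates, as OpenCV has them; the wrist camera has in their place "T_tool_cam" (4x4, takes a point from camera to tool coordinates, whose origin is the TCP and whose axes are the flange's). Camera axes: x right, y down, z forward; pixel columns grow to the right and rows downward; lengths in m; the calibration is good to about 2 mm. A picture is of the moment at which its call begins: read the wrist's pose just before it. camera_params takes no time and is no camera call.
- ctrl.hand_in(): hands the job in; it is judged then, once.
Trained networks look in the newest picture that a camera, given by its name, has taken for a name from the list of things; names that differ only in an ending like _2 or _b are one class to them, and where a whole thing is asked for, a point or a joint stands for the part that bears it (a point fixed in the world has none). Each returns a list of dicts, best first, with "score" (0 to 1); they miss things now and then, are a little off and sometimes report something else, mostly with a low value. They report only what shows in the picture. A call takes as long as a camera call.
- ctrl.cut_out(camera, target): "region" (384x512 bool, what is visible of it) and "point" ([column, row] in pixels, amid what is visible of it).
- ctrl.tip_of(camera, target): "point" ([column, row] in pixels: a listed point, or the origin of a listed thing).
The state is a dict: "time_s": time; "qpos": joint angles; "joint_vel": joint speeds; "tau": joint torques, N m; "ee_pos": TCP position; "eef_rot": TCP orientation; "force": force on the tool from outside, world axes, zero at the start; "moment": the same for the moment, N m; "grip_width": finger opening in m; "grip_force": force on a finger pad.
Only numpy, scipy, OpenCV 4.12 (cv2) and the standard library are available. Lean on these libraries where they do the work, as an engineer would, in place of code of your own. Each camera call takes 0.05 s, during which the arm holds its last target. There are 200 camera calls.

TASK

The three or four cast pots standing upturned behind the tray and the spray rack have to be sprayed, but three of them still have an old conical bush jammed inside. Rap these, mouth down, on the floor of the sheet-steel tray until the bush has dropped out, leave all bushes lying in the tray, with any that already stands loose on the trolley, and stand all the empty pots mouth down in one row in the channel of the rack. Then push the rack's sliding stop up so that the row stands snug, without gaps, between it and the fixed end plate, clamp the stop by flipping its cam lever right down towards the robot, and do not disturb the freshly sprayed mirror cover.

Things in the scene. Friction and masses are not known exactly. Their poses are not given: they have to be found in the camera images.
- pot_a_mid (a point): cast aluminium mount pot, a tapered cup standing upturned (mouth down, boss on top): 80 mm tall (84 with the boss), 58 mm across the mouth rim, 47 the closed end, 52 half-way up; wall 4 mm, mouth 50 mm clear; 0.25 kg. Point: on its axis, 40 mm above the mouth rim; z to the closed end. Three or four, alike outside; pots a, b and c hold a bush; pot d is empty and may be absent (None)
- pot_b_mid (a point): cast aluminium mount pot, a tapered cup standing upturned (mouth down, boss on top): 80 mm tall (84 with the boss), 58 mm across the mouth rim, 47 the closed end, 52 half-way up; wall 4 mm, mouth 50 mm clear; 0.25 kg. Point: on its axis, 40 mm above the mouth rim; z to the closed end. Three or four, alike outside; pots a, b and c hold a bush; pot d is empty and may be absent (None)
- pot_c_mid (a point): cast aluminium mount pot, a tapered cup standing upturned (mouth down, boss on top): 80 mm tall (84 with the boss), 58 mm across the mouth rim, 47 the closed end, 52 half-way up; wall 4 mm, mouth 50 mm clear; 0.25 kg. Point: on its axis, 40 mm above the mouth rim; z to the closed end. Three or four, alike outside; pots a, b and c hold a bush; pot d is empty and may be absent (None)
- pot_d_mid (a point): cast aluminium mount pot, a tapered cup standing upturned (mouth down, boss on top): 80 mm tall (84 with the boss), 58 mm across the mouth rim, 47 the closed end, 52 half-way up; wall 4 mm, mouth 50 mm clear; 0.25 kg. Point: on its axis, 40 mm above the mouth rim; z to the closed end. Three or four, alike outside; pots a, b and c hold a bush; pot d is empty and may be absent (None)
- bush_a_mid (a point): conical rubber bush with steel sleeve, 34 mm tall, 45 mm across the lower, 41 the upper end, 0.16 kg; point: its centre. Jammed in pot a, its centre 11 mm above the pot's point. It bears its own weight and careful carrying; each rap of the pot's mouth on a hard floor lets it slip a little (about 1 mm at 0.12 m/s, 3 mm at 0.2 m/s); after about 4 mm it drops free
- bush_b_mid (a point): conical rubber bush with steel sleeve, 34 mm tall, 45 mm across the lower, 41 the upper end, 0.16 kg; point: its centre. Jammed in pot b, its centre 11 mm above the pot's point. It bears its own weight and careful carrying; each rap of the pot's mouth on a hard floor lets it slip a little (about 1 mm at 0.12 m/s, 3 mm at 0.2 m/s); after about 4 mm it drops free
- bush_c_mid (a point): conical rubber bush with steel sleeve, 34 mm tall, 45 mm across the lower, 41 the upper end, 0.16 kg; point: its centre. Jammed in pot c, its centre 11 mm above the pot's point. It bears its own weight and careful carrying; each rap of the pot's mouth on a hard floor lets it slip a little (about 1 mm at 0.12 m/s, 3 mm at 0.2 m/s); after about 4 mm it drops free
- bush_d_mid (a point): another such bush (34 mm tall, 45 mm across the lower, 41 the upper end, 0.16 kg) that is out already and stands, wide end down, on the trolley between tray and rack; point: its centre; None if absent
- tray: loose open tray of folded sheet steel, 190 (x) x 290 (y) x 24 mm, floor and walls 3 mm, 1.1 kg; origin: centre of its underside, on the trolley top. It stands to the left or to the right, the spray rack on the other side
- rack: spray rack, fixed: a channel of two steel angles 370 mm long. Origin: under the channel's middle, at trolley-top height; y along it to the fixed end plate (inner face y = 165 mm, 48 high), x across it to the square bar (16 mm, at x = 58, top 28 up), away from the robot. Pots stand 16 mm above the trolley; side flanges at x = -34 and 34 reach 30 mm up. Extent x -48 to 82 mm
- end_seat (a point): where the centre point of a pot is when the pot stands in the channel against the fixed end plate (rack frame 0, 136, 56 mm)
- stop_seat (a point): moves with the sliding stop: where the centre point of a pot is when the pot stands in the channel against the stop (29 mm in front of the stop's face, 56 mm above the trolley)
- stop_back (a point): moves with the stop: centre of the back of its block, 24 mm behind its face, 40 mm above the trolley; the block is 54 mm wide across the channel and reaches from 18 to 54 mm up; push here along the rack's +y to move the stop towards the end plate
- stop (a joint): travel of the sliding stop along the bar, m: 0 = far from the end plate (290 mm between face and plate), grows towards the end plate, 0.14 at most (150 mm left). Slides with about 1.5 N while the lever is up; held fast once clamped
- lever (a joint): angle of the cam lever, rad: 0 = open, upright and leaning 10 degrees away from the robot; grows as it tips towards the rack's -x (the robot); 1.74 = right down, level over the stop block, clamped. Stays where it is left (0.06 N m of friction); the cam bites on the bar in the last 0.3 rad, where it takes up to about 20 N at the grip
- lever_tip (a point): in the black grip of the lever, 67 mm from the pin and 12 mm from the end of the grip; the grip is 36 mm long, 18 wide (along the rack's y), 12 thick; its middle plane runs 13 mm behind the pin (on the far side from the robot when upright, above when down)
- lever_pin (a point): moves with the stop: the pin that the lever turns on, 49 mm above the trolley, 58 mm to the rack's +x of the channel's centre line, 28 mm behind the stop's face; its axis is the rack's y
- mirror_cover: freshly sprayed white door-mirror cover, loose, 140 x 230 x 82 mm, standing at the right; origin: centre of its underside. To be left alone

How it is judged:
By the outcome, as a careful person would: the job done as asked, in the order asked, and still so for the second after the job is handed in, with the robot touching nothing.
Of pot_d, bush_d only 1 to 2 are there at a start; the rules pass over those that are not, and their reading is None.
At some moment in a run one of tray may be knocked a few centimetres aside while the robot is not near it.
Once in a run the grip may slacken for a moment while it holds something.
It also fails if it takes over 208 s, if anything falls off the work surface, if the arm or the gripper's body presses on something with over 40 N, if the wrist force passes 120 N, or if a joint passes its speed limit or range.

## Working session

There is one attempt and no reset: what is moved stays moved. The work goes in short steps, Python scripts to look and compute and a tool call to move; the robot and the scene stay as the last step left them, time stands still between calls to the robot, and variables do not carry over. Pictures are saved under pics/ and viewed, at most 14 in all, crops included, and the job is handed in when it is done.

Besides the shell and the picture viewer there is one more tool, called by a JSON object that holds its "name" and its "arguments", one argument or row to a line. move_arm: Moves the arm, as the interface text tells. Its arguments: {"type":"object","properties":{"targets":{"type":"array"},"grip_force":{"type":"number"}},"required":["targets"]}

```bash
mkdir -p pics
cat > h.py <<'E'
import numpy as np, cv2
from station import ctrl
from scipy.spatial.transform import Rotation as R
def T_wc(name):  # camera->world
    p=ctrl.camera_params(name)
    if 'rvec' in p:
        Rm=cv2.Rodrigues(np.array(p['rvec'],float))[0]; t=np.array(p['tvec'],float).ravel()
        T=np.eye(4);T[:3,:3]=Rm.T;T[:3,3]=-Rm.T@t
    else:
        o=ctrl.get_obs();T=np.eye(4);T[:3,:3]=R.from_euler('xyz',o['eef_rot']).as_matrix();T[:3,3]=o['ee_pos'];T=T@np.array(p['T_tool_cam'])
    return T,np.array(p['intrinsics'],float)
def cloud(name):
    T,K=T_wc(name); im,d=ctrl.camera(name)
    v,u=np.mgrid[:384,:512]
    P=np.stack([(u-K[0,2])/K[0,0]*d,(v-K[1,2])/K[1,1]*d,d],-1)@T[:3,:3].T+T[:3,3]
    P[d<=0]=np.nan
    return im,d,P,T,K
def ray_z(T,K,px,z):
    r=T[:3,:3]@np.array([(px[0]-K[0,2])/K[0,0],(px[1]-K[1,2])/K[1,1],1.]);o=T[:3,3]
    return o+r*(z-o[2])/r[2]
def save(im,n): cv2.imwrite('pics/'+n,cv2.cvtColor(im,cv2.COLOR_RGB2BGR))
E
python3 - <<'E'
from h import *
np.set_printoptions(precision=4,suppress=True)
print(ctrl.get_obs())
ims=[]
for n in ['top','side']:
    im,d,P,T,K=cloud(n);ims.append(im)
    print(n,T[:3,3],T[:3,2])
    np.save(n+'_P.npy',P);np.save(n+'_im.npy',im)
    for t,z in [('pot_a_mid',.04),('bush_d_mid',.017),('tray',0),('rack',0),('end_seat',.056),('stop_seat',.056),('stop_back',.04),('lever_tip',.115),('lever_pin',.049),('mirror_cover',0)]:
        for r in ctrl.tip_of(n,t):
            if r['score']>.2: print(n,t,round(r['score'],2),np.round(r['point'],1),ray_z(T,K,r['point'],z))
    save(im,n+'1.png')
E
```

```text
{'time_s': 0.0, 'qpos': array([ 1.2174,  0.3005,  1.5216, -0.    ,  1.3207, -0.0666]), 'joint_vel': array([-0.0003,  0.    , -0.0009, -0.0014, -0.0006, -0.0008]), 'tau': array([  0.0024, -53.1802, -35.2738,   0.071 ,   0.0243,  -0.0002]), 'ee_pos': array([0.1555, 0.5273, 0.2189]), 'eef_rot': array([-3.1404, -0.0001,  2.8548]), 'force': array([-0.1368,  0.0637,  0.9908]), 'moment': array([-0.0397, -0.0223, -0.0261]), 'grip_force': 0.0, 'grip_width': 0.09395334766321958}
top [ 0.3136 -0.0034  1.4335] [ 0.1921  0.0079 -0.9813]
top pot_a_mid 0.78 [237.5 172.4] [0.6464 0.0668 0.04  ]
top bush_d_mid 0.55 [182.8 229.3] [0.475  0.2318 0.017 ]
top bush_d_mid 0.54 [258.1 229.1] [0.4759 0.004  0.017 ]
top tray 0.79 [181.4 232.5] [0.4672 0.2386 0.    ]
top rack 0.88 [341.9 231.8] [ 0.4698 -0.2516  0.    ]
top end_seat 0.92 [301.1 230.2] [ 0.4683 -0.1225  0.056 ]
top end_seat 0.37 [258.3 228.5] [0.4732 0.0032 0.056 ]
top stop_seat 0.73 [371.9 235.3] [ 0.4535 -0.3292  0.056 ]
top stop_back 0.66 [394.5 226.7] [ 0.4808 -0.4012  0.04  ]
top lever_tip 0.52 [397.2 199.6] [ 0.5491 -0.3916  0.115 ]
top l
[... 465 characters left out ...]
  ]
side bush_d_mid 0.4 [232.1 206.3] [0.4659 0.0092 0.017 ]
side tray 0.84 [228.4 189.8] [0.4662 0.1976 0.    ]
side rack 0.75 [236.5 250.5] [ 0.4551 -0.2732  0.    ]
side rack 0.35 [277.3 189.4] [0.6669 0.1704 0.    ]
side end_seat 0.81 [238.  209.7] [ 0.4785 -0.0983  0.056 ]
side end_seat 0.59 [289.1 221.1] [ 0.6384 -0.207   0.056 ]
side stop_seat 0.86 [245.9 248.6] [ 0.4769 -0.3557  0.056 ]
side stop_seat 0.25 [291.9 221.7] [ 0.6467 -0.2125  0.056 ]
side stop_back 0.77 [243.2 260.2] [ 0.4645 -0.392   0.04  ]
side lever_tip 0.62 [272.2 232.7] [ 0.5527 -0.3752  0.115 ]
side lever_pin 0.95 [266.4 258.5] [ 0.5307 -0.4068  0.049 ]
side mirror_cover 0.61 [316.4 263. ] [ 0.6888 -0.3796  0.    ]
```

Run:
```python
import numpy as np,cv2
for n,(a,b,c,d) in {'top':(120,280,130,430),'side':(150,300,170,370)}.items():
    im=np.load(n+'_im.npy')[a:b,c:d]
    s=800/(d-c); s=min(s,600/(b-a))
    im=cv2.resize(im,None,fx=s,fy=s,interpolation=cv2.INTER_CUBIC);cv2.imwrite('pics/%s_c.png'%n,im[:,:,::-1]);print(n,s)
```

```text
top 2.6666666666666665
side 4.0
```

View pics/top_c.png

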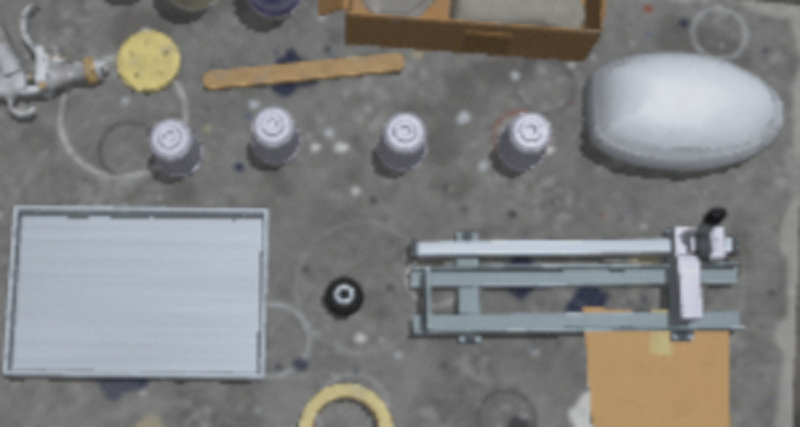

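View pics/side_c.png

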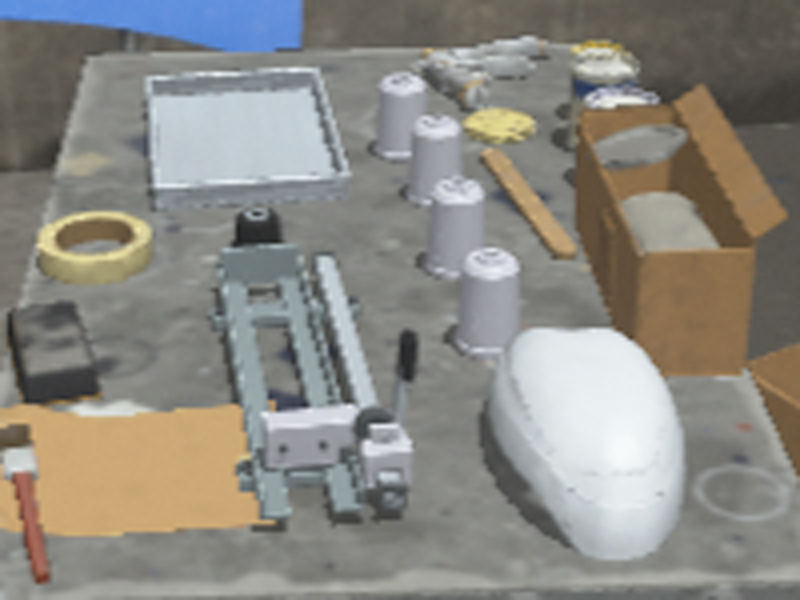

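Top view: four pots stand in a row behind (crop ~(175,150), (273,138), (403,142), (527,140)). The tray is on the left and bush_d at (343,297). The rack is on the right with its end plate at (425,300), the stop at (688,275) and the lever upright. The side view agrees. All four pots and bush_d are there. Next I measure from depth.

Run:
```python
import numpy as np,cv2
np.set_printoptions(precision=4,suppress=True)
for n in ['top','side']:
    P=np.load(n+'_P.npy');x,y,z=P[...,0],P[...,1],P[...,2]
    m=(z>.079)&(z<.092)&(x>.55)&(x<.75)&(y>-.28)&(y<.3)
    c,l,s,ce=cv2.connectedComponentsWithStats(m.astype(np.uint8))
    for i in range(1,c):
        if s[i,4]>15:
            p=P[l==i];print(n,'pot',s[i,4],p.mean(0),(p.min(0)+p.max(0))/2,np.ptp(p,axis=0))
    m=(z>.025)&(z<.045)&(abs(x-.475)<.04)&(abs(y-.005)<.045);p=P[m];print(n,'bush',len(p),(p.min(0)+p.max(0))/2,np.ptp(p,axis=0))
    m=(z>.012)&(z<.032)&(x>.34)&(x<.6)&(y>.06)&(y<.42);p=P[m][:,:2].astype(np.float32);print(n,'tray rim',cv2.minAreaRect(p))
    m=(abs(z-.028)<.006)&(x>.40)&(x<.56)&(y>-.46)&(y<-.06);p=P[m];
    for lo,hi in [(.42,.45),(.48,.515),(.515,.55)]:
        q=p[(p[:,0]>lo)&(p[:,0]<hi)&(p[:,1]>-.36)]
        if len(q)>20: f=np.polyfit(q[:,1],q[:,0],1);print(n,'rail',lo,hi,len(q),f, np.polyval(f,-.25),q[:,1].max(),q[:,2].mean())
    m=(abs(z-.048)<.007)&(abs(y+.09)<.03)&(abs(x-.47)<.06);p=P[m];print(n,'endplate',len(p),p.mean(0),p.min(0),p.max(0))
    m=(abs(z-.054)<.006)&(abs(y+.39)<.06)&(abs(x-.47)<.06);p=P[m];print(n,'stop',len(p),p.mean(0),p.min(0),p.max(0))
    m=(z>.09)&(abs(y+.4)<.04)&(abs(x-.55)<.04);p=P[m];print(n,'lever',len(p),p.mean(0),p.min(0),p.max(0))
    m=(z>.02)&(x>.58)&(x<.8)&(y<-.24)&(y>-.55);p=P[m];print(n,'mirror',p.min(0),p.max(0))
```

```text
top pot 93 [0.6527 0.0831 0.0822] [0.6533 0.0828 0.0842] [0.043  0.0445 0.0099]
top pot 101 [ 0.6479 -0.0633  0.0824] [ 0.6482 -0.0624  0.0841] [0.0401 0.0385 0.0101]
top pot 107 [ 0.6472 -0.2018  0.0823] [ 0.6469 -0.2027  0.0846] [0.0421 0.0415 0.011 ]
top pot 110 [0.6401 0.1972 0.0824] [0.639  0.1965 0.0838] [0.04   0.0417 0.0097]
top bush 144 [0.4717 0.0027 0.032 ] [0.0362 0.039  0.0137]
top tray rim ((0.4772987961769104, 0.23770901560783386), (0.29532483220100403, 0.19429916143417358), 89.43975830078125)
top rail 0.42 0.45 141 [-0.0145  0.4302] 0.4338480152769584 -0.0763473087441697 0.028240380083543577
top rail 0.48 0.515 125 [-0.0169  0.4997] 0.5039214385101491 -0.07403223319038621 0.02801285749640528
top rail 0.515 0.55 502 [-0.0126  0.5236] 0.5267821274169897 -0.07409862746905649 0.027361894768919044
top endplate 53 [ 0.4646 -0.0899  0.0469] [ 0.4346 -0.0934  0.0411] [ 0.4997 -0.0872  0.0524]
top stop 237 [ 0.4882 -0.3812  0.0534] [ 0.4457 -0.418   0.048 ] [ 0.5294 -0.3654  0.0596]
top lever 49 [ 0.5454 -0.3911  0.1146] [ 0.5398 -0.4007  0.0923] [ 0.553  -0.3837  0.1312]
top 
[... 518 characters left out ...]
3131788969039917, 0.19271859526634216), 89.20117950439453)
side rail 0.42 0.45 72 [0.0162 0.4384] 0.434302316074417 -0.08573915600265036 0.029387249529549925
side rail 0.48 0.515 72 [-0.0543  0.4911] 0.5046449778767419 -0.08441925222975333 0.028442341517468876
side rail 0.515 0.55 210 [-0.0131  0.5235] 0.526765324602023 -0.07458138667485392 0.028127625032994378
side endplate 46 [ 0.4683 -0.0952  0.0458] [ 0.4364 -0.1022  0.0417] [ 0.5001 -0.0888  0.05  ]
side stop 180 [ 0.4876 -0.3894  0.0537] [ 0.4443 -0.4185  0.048 ] [ 0.5298 -0.3675  0.0597]
side lever 61 [ 0.5466 -0.4018  0.11  ] [ 0.5397 -0.4079  0.0903] [ 0.5541 -0.392   0.1282]
side mirror [ 0.6154 -0.5119  0.02  ] [ 0.8  -0.24  0.12]
```

{"name": "move_arm", "arguments": {
  "targets": [
    [1,-9.05,-8.3,0.8,0,0,1.271],
    [1,-9.05,-8.3,0.8,0,0,1.271],
    [1,-9.05,-8.3,0.8,0,0,1.271],
    [1,-9.05,-8.3,0.8,0,0,1.271],
    [1,-9.05,-8.3,0.8,0,0,1.271],
    [1,-9.05,-8.3,0.8,0,0,1.271],
    [1,-9.05,-8.3,0.8,0,0,1.271],
    [1,-9.05,-8.3,0.8,0,0,1.271],
    [1,-9.05,-8.3,0.8,0,0,1.271],
    [1,-9.05,-8.3,0.8,0,0,1.271],
    [1,-9.05,-8.3,0.8,0,0,1.271],
    [1,-9.05,-8.3,0.8,0,0,1.271]
  ],
  "grip_force": 25
}}

```text
time_s: 2.3
ee_pos: [0.4651, 0.0124, 0.1806]
eef_rot: [3.141, -0.0, 1.584]
force: [0.1, 1.5, -0.5]
grip_width: 0.0939
grip_force: 0.0
```

```bash
cat >> h.py <<'E'
np.set_printoptions(precision=4,suppress=True)
def move_to(xyz,o=None):
    o=o or ctrl.get_obs();Rm=R.from_euler('xyz',o['eef_rot']).as_matrix()
    return Rm.T@(np.array(xyz)-o['ee_pos'])/.05
E
python3 - <<'E'
from h import *
im,d,P,T,K=cloud('wrist');save(im,'w1.png');np.save('w1.npy',P)
print(T[:3,3],K[0,0])
z=P[...,2];m=(z>.029)&(z<.04)&(np.hypot(P[...,0]-.472,P[...,1])<.04)
p=P[m];print(len(p),p.mean(0),(p.min(0)+p.max(0))/2,np.ptp(p,axis=0))
print(ctrl.get_obs()['ee_pos'],move_to([.472,.0,.02]))
for r in ctrl.tip_of('wrist','bush_d_mid')[:2]: print(r,ray_z(T,K,r['point'],.017))
E
```

```text
[0.4639 0.0853 0.3462] 303.5830546216213
1071 [0.4719 0.0044 0.0324] [0.4723 0.0034 0.0324] [0.0399 0.0401 0.0068]
[0.4675 0.0076 0.18  ] [-0.1493  0.0853  3.1996]
{'point': [264.6, 191.0], 'score': 0.57} [0.4726 0.0037 0.017 ]
```

View pics/w1.png

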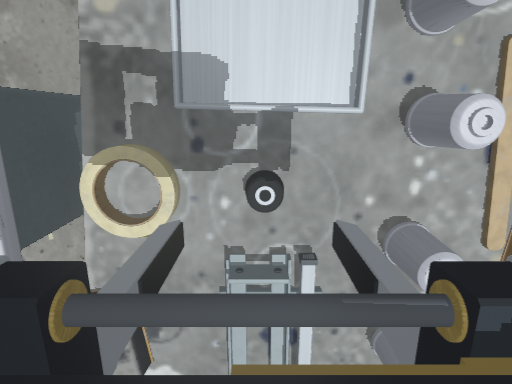

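{"name": "move_arm", "arguments": {
  "targets": [
    [0.6,0,0,1,0,0,0],
    [0.6,0,0,1.6,0,0,0],
    [0.6,0,0,1.6,0,0,0]
  ]
}}

```text
time_s: 2.7
ee_pos: [0.4623, 0.015, 0.0975]
eef_rot: [-3.135, -0.0, 1.584]
force: [0.7, 0.8, 0.2]
grip_width: 0.0766
grip_force: 0.0
```

Run:
```python
from h import *
ctrl.camera('wrist');ctrl.camera('wrist')
o=ctrl.get_obs();print(o['ee_pos'],o['eef_rot'],move_to([.472,.004,.02]))
```

```text
[0.4646 0.0149 0.1014] [ 3.1415 -0.      1.5843] [-0.2206  0.1453  1.628 ]
```

{"name": "move_arm", "arguments": {
  "targets": [
    [0.6,-0.22,0.145,0.5,0,0,0],
    [0.6,-0.22,0.145,1.2,0,0,0],
    [0.6,-0.22,0.145,1.6,0,0,0],
    [0.6,-0.22,0.145,1.63,0,0,0],
    [-0.5,-0.22,0.145,1.63,0,0,0],
    [-0.5,-0.22,0.145,1.63,0,0,0],
    [-0.5,-0.22,0.145,1.63,0,0,0],
    [-0.5,-0.22,0.145,1.63,0,0,0],
    [-0.5,-0.22,0.145,1.63,0,0,0]
  ],
  "grip_force": 25
}}

```text
time_s: 3.7
ee_pos: [0.4723, 0.0036, 0.0197]
eef_rot: [3.14, 0.0, 1.584]
force: [-2.1, 1.1, 9.0]
grip_width: 0.0396
grip_force: 25.3
```

{"name": "move_arm", "arguments": {
  "targets": [
    [-0.5,0,0,-0.6,0,0,0],
    [-0.5,0,0,-1.4,0,0,0],
    [-0.5,1,0,-1.6,0,0,0],
    [-0.5,2,0.05,-1.6,0,0,0],
    [-0.5,3,0.1,-1.6,0,0,0],
    [-0.5,4,0.15,-1.6,0,0,0],
    [-0.5,5,0.2,-1.6,0,0,0],
    [-0.5,6,0.2,-1.6,0,0,0],
    [-0.5,6.82,0.2,-1.6,0,0,0],
    [-0.5,6.82,0.2,-1.3,0,0,0],
    [-0.5,6.82,0.2,-1.3,0,0,0]
  ]
}}

```text
time_s: 4.8
ee_pos: [0.476, 0.3446, 0.0817]
eef_rot: [-3.138, 0.002, 1.585]
force: [0.2, -0.6, -1.3]
grip_width: 0.039
grip_force: 24.9
```

Run:
```python
from h import *
im,d,P,T,K=cloud('top');z=P[...,2]
m=(z>.012)&(z<.032)&(P[...,0]>.34)&(P[...,0]<.61)&(P[...,1]>.06)&(P[...,1]<.46);p=P[m][:,:2].astype(np.float32);print('tray rim',cv2.minAreaRect(p))
o=ctrl.get_obs();print(o['ee_pos'],o['eef_rot'],o['grip_width'],move_to([.4775,.345,.0235]))
```

```text
tray rim ((0.47710803151130676, 0.22315961122512817), (0.2660662829875946, 0.1938091367483139), 89.3614273071289)
[0.4766 0.3439 0.0827] [-3.1391  0.0017  1.584 ] 0.03900413722800521 [0.0239 0.0221 1.1846]
```

{"name": "move_arm", "arguments": {
  "targets": [
    [-0.5,0,0,0.8,0,0,0],
    [-0.5,0,0,1.13,0,0,0],
    [-0.5,0,0,1.17,0,0,0],
    [-0.5,0,0,1.17,0,0,0],
    [0.3,0,0,1.17,0,0,0],
    [0.3,0,0,1.17,0,0,0],
    [0.3,0,0,1.0,0,0,0],
    [1,0,0,0,0,0,0],
    [1,0,0,-1,0,0,0],
    [1,0,0,-1.6,0,0,0]
  ]
}}

```text
time_s: 5.85
ee_pos: [0.478, 0.3452, 0.1692]
eef_rot: [3.137, -0.003, 1.584]
force: [0.2, -0.0, -0.1]
grip_width: 0.0819
grip_force: 0.0
```

{"name": "move_arm", "arguments": {
  "targets": [
    [1,-0.7,0.7,-0.1,0,0,0],
    [1,-1.4,1.4,-0.1,0,0,0],
    [1,-2.1,2.1,-0.1,0,0,0],
    [1,-2.8,2.8,-0.1,0,0,0],
    [1,-3.08,3.2,-0.1,0,0,0],
    [1,-3.08,3.2,-0.1,0,0,0],
    [1,-3.08,3.2,-0.1,0,0,0]
  ]
}}

```text
time_s: 6.55
ee_pos: [0.6392, 0.1928, 0.1695]
eef_rot: [3.141, -0.0, 1.583]
force: [-0.8, 0.3, -0.3]
grip_width: 0.0942
grip_force: 0.0
```

```bash
cat >> h.py <<'E'
def find_pot(x,y,cam='wrist',zb=0.):
    im,d,P,T,K=cloud(cam);z=P[...,2]-zb
    m=(z>.074)&(z<.092)&(np.hypot(P[...,0]-x,P[...,1]-y)<.04)
    p=P[m]; c,r=cv2.minEnclosingCircle(p[:,:2].astype(np.float32))
    print('pot',len(p),p.mean(0),'circ',c,r,'top',np.percentile(p[:,2],95))
    return np.array(c)
E
python3 - <<'E'
from h import *
o=ctrl.get_obs();print(o['ee_pos'],o['eef_rot'],o['grip_width'])
c=find_pot(.64,.193); print(move_to([*c,.047]))
E
```

```text
[0.6392 0.1928 0.1695] [ 3.1412 -0.0002  1.5833] 0.09420447745746917
pot 2159 [0.6406 0.1984 0.08  ] circ (0.6406264305114746, 0.19673331081867218) 0.023975655436515808 top 0.08467008576190921
[0.0646 0.0368 2.4519]
```

{"name": "move_arm", "arguments": {
  "targets": [
    [1,0.065,0.037,0.8,0,0,0],
    [1,0.065,0.037,1.8,0,0,0],
    [1,0.065,0.037,2.35,0,0,0],
    [1,0.065,0.037,2.45,0,0,0],
    [-0.5,0.065,0.037,2.45,0,0,0],
    [-0.5,0.065,0.037,2.45,0,0,0],
    [-0.5,0.065,0.037,2.45,0,0,0],
    [-0.5,0.065,0.037,2.45,0,0,0],
    [-0.5,0.065,0.037,2.45,0,0,0],
    [-0.5,0.065,0.037,2.1,0,0,0],
    [-0.5,0.065,0.037,1.8,0,0,0],
    [-0.5,0.065,0.037,1.2,0,0,0]
  ],
  "grip_force": 35
}}

```text
time_s: 7.8
ee_pos: [0.6403, 0.1959, 0.109]
eef_rot: [-3.139, 0.001, 1.584]
force: [-0.4, -0.7, -4.6]
grip_width: 0.0555
grip_force: 34.8
```

Run:
```python
from h import *
F=[]
for i in range(4):
    ctrl.camera('wrist');o=ctrl.get_obs();F.append(o['force'])
print(np.array(F),o['ee_pos'],o['eef_rot'],o['grip_width'],o['moment'])
im,d,P,T,K=cloud('top');z=P[...,2]
m=(z>.012)&(z<.032)&(P[...,0]>.34)&(P[...,0]<.6)&(P[...,1]>.06)&(P[...,1]<.46);p=P[m][:,:2].astype(np.float32);print('tray rim',cv2.minAreaRect(p))
m=(z>.032)&(z<.045)&(P[...,0]>.34)&(P[...,0]<.6)&(P[...,1]>.06)&(P[...,1]<.46);p=P[m];print('bush',len(p),p.mean(0),np.ptp(p,axis=0))
print(move_to([.4775,.275,.065]))
save(im,'t2.png')
```

```text
[[ 1.3489 -0.0613  1.681 ]
 [ 0.2325  0.659  -2.609 ]
 [-0.208  -0.26   -4.1031]
 [ 0.456   0.8659 -4.76  ]] [0.6412 0.1961 0.1094] [ 3.1403 -0.0003  1.5838] 0.05543352122668275 [-0.0718  0.0611 -0.0189]
tray rim ((0.47686678171157837, 0.23656973242759705), (0.29345592856407166, 0.19172775745391846), 89.47145080566406)
bush 131 [0.4784 0.3423 0.0357] [0.1867 0.2887 0.011 ]
[ 1.6226 -3.243   0.8657]
```

Run:
```python
from h import *
im,d,P,T,K=cloud('wrist');np.save('w2.npy',P);save(im,'w2.png')
s,ds,Ps,Ts,Ks=cloud('side');np.save('s2.npy',Ps)
v=T_wc('side');
q=np.linalg.inv(v[0])@np.array([.64,.196,.1,1]);px=v[1]@q[:3]/q[2];print(px)
u,w=int(px[0]),int(px[1]);c=s[w-45:w+45,u-60:u+60]
save(np.hstack([cv2.resize(c,None,fx=4,fy=4,interpolation=cv2.INTER_CUBIC),cv2.resize(im[:, 60:452],(320,360))]),'g2.png')
```

```text
[269.9698 165.017    1.    ]
```

View pics/g2.png

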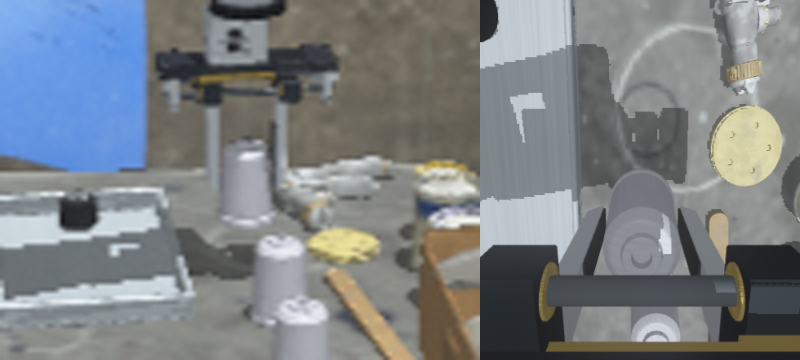

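Run:
```python
from h import *
for n,off in [('w2',0),('s2',0)]:
    P=np.load(n+'.npy');m=(np.hypot(P[...,0]-.641,P[...,1]-.196)<.033)&(P[...,2]>.02)
    p=P[m];
    for a in np.arange(.03,.18,.01):
        q=p[(p[:,2]>=a)&(p[:,2]<a+.01)]
        if len(q): print(n,round(a,3),len(q),q.min(0),q.max(0))
```

```text
w2 0.06 394 [0.612  0.1953 0.0621] [0.6685 0.2255 0.07  ]
w2 0.07 305 [0.6123 0.199  0.0701] [0.6664 0.2241 0.08  ]
w2 0.08 325 [0.6145 0.2035 0.08  ] [0.6654 0.2232 0.09  ]
w2 0.09 459 [0.6099 0.1914 0.09  ] [0.6722 0.2224 0.1   ]
w2 0.1 625 [0.6095 0.1892 0.1001] [0.6722 0.2222 0.11  ]
w2 0.11 749 [0.6095 0.188  0.11  ] [0.6723 0.2218 0.12  ]
w2 0.12 876 [0.6095 0.1882 0.12  ] [0.6724 0.2211 0.13  ]
w2 0.13 2633 [0.6094 0.1806 0.13  ] [0.6722 0.2207 0.14  ]
w2 0.14 4378 [0.6094 0.1833 0.14  ] [0.6724 0.2174 0.15  ]
w2 0.15 480 [0.6094 0.1899 0.15  ] [0.6723 0.2071 0.16  ]
w2 0.16 478 [0.6095 0.1873 0.16  ] [0.6722 0.2072 0.17  ]
w2 0.17 307 [0.6093 0.1864 0.17  ] [0.6722 0.2071 0.18  ]
s2 0.05 2 [0.6147 0.1746 0.0589] [0.6492 0.1924 0.0595]
s2 0.06 24 [0.6134 0.1667 0.0602] [0.6691 0.1936 0.0695]
s2 0.07 26 [0.6151 0.1645 0.07  ] [0.6658 0.1957 0.0799]
s2 0.08 29 [0.614  0.1648 0.0803] [0.6624 0.1961 0.0897]
s2 0.09 32 [0.6155 0.1633 0.0906] [0.6713 0.1978 0.0996]
s2 0.1 35 [0.6174 0.1682 0.1001] [0.6724 0.1929 0.1092]
s2 0.11 33 [0.6178 0.1639 0.1103] [0.6714 0.2017 0.1198]
s2 0.12 34 [0.6188 0.1657 0.1213] [0.6721 0.2024 0.1296]
s2 0.13 41 [0.6104 0.1681 0.1302] [0.6725 0.2085 0.14  ]
s2 0.14 29 [0.6097 0.1675 0.1405] [0.6702 0.2029 0.1485]
s2 0.15 6 [0.6678 0.1817 0.1508] [0.6709 0.1973 0.1592]
s2 0.16 5 [0.6103 0.1815 0.1606] [0.6711 0.1908 0.1661]
s2 0.17 2 [0.6699 0.1817 0.171 ] [0.6707 0.1858 0.1767]
```

{"name": "move_arm", "arguments": {
  "targets": [
    [-0.5,0.3,-0.5,0,0,0,0],
    [-0.5,0.65,-1.2,0,0,0,0],
    [-0.5,1,-1.9,0,0,0,0],
    [-0.5,1.35,-2.6,0,0,0,0],
    [-0.5,1.62,-3.1,0,0,0,0],
    [-0.5,1.62,-3.24,0,0,0,0],
    [-0.5,1.62,-3.24,0.5,0,0,0],
    [-0.5,1.62,-3.24,0.7,0,0,0],
    [-0.5,1.62,-3.24,0.7,0,0,0]
  ]
}}

```text
time_s: 9.05
ee_pos: [0.4775, 0.2742, 0.0721]
eef_rot: [-3.138, 0.002, 1.583]
force: [0.1, -0.6, -4.2]
grip_width: 0.0548
grip_force: 34.8
```

{"name": "move_arm", "arguments": {
  "targets": [
    [-0.5,0,0,0.3,0,0,0],
    [-0.5,0,0,0.6,0,0,0],
    [-0.5,0,0,0.2,0,0,0]
  ]
}}

```text
time_s: 9.35
ee_pos: [0.4783, 0.2741, 0.0626]
eef_rot: [-3.14, 0.001, 1.583]
force: [-1.1, -0.5, -5.4]
grip_width: 0.0522
grip_force: 34.8
```

```bash
cat >> h.py <<'E'
def held(n=2,cam='wrist'):
    for i in range(n):
        im,d,P,T,K=cloud(cam);o=ctrl.get_obs();e=o['ee_pos']
        m=(np.hypot(P[...,0]-e[0],P[...,1]-e[1])<.021)&(P[...,2]>e[2]+.02)&(P[...,2]<e[2]+.06)
        p=P[m];
    print('n',len(p),'top-tcp',np.percentile(p[:,2],[50,90,97])-e[2],'xy off',p[:,:2].mean(0)-e[:2],'tcp',e,'F',o['force'],'w',o['grip_width'])
    return im
E
python3 - <<'E'
from h import *
held()
P=np.load('w2.npy');e=np.array([.6412,.1961,.1094]);m=(np.hypot(P[...,0]-e[0],P[...,1]-e[1])<.021)&(P[...,2]>e[2]+.02)&(P[...,2]<e[2]+.06);p=P[m];print(np.percentile(p[:,2],[50,90,97])-e[2],p.mean(0)-e)
E
```

```text
n 4197 top-tcp [0.0366 0.041  0.042 ] xy off [-0.0007  0.0025] tcp [0.4797 0.2753 0.0663] F [-0.9038 -0.2694 -4.0289] w 0.05236061047114004
[0.0319 0.0358 0.0364] [-0.0001  0.0043  0.0325]
```

{"name": "move_arm", "arguments": {
  "targets": [
    [-0.5,0,0,-0.4,0,0,0],
    [-0.5,0,0,-0.4,0,0,0],
    [-0.5,0,0,0.0,0,0,0],
    [-0.5,0,0,0.47,0,0,0],
    [-0.5,0,0,0,0,0,0],
    [-0.5,0,0,-0.4,0,0,0],
    [-0.5,0,0,-0.4,0,0,0]
  ],
  "grip_force": 60
}}

```text
time_s: 10.15
ee_pos: [0.4792, 0.2755, 0.0854]
eef_rot: [3.138, -0.002, 1.584]
force: [0.1, -0.5, -4.4]
grip_width: 0.0518
grip_force: 94.2
```

Run:
```python
from h import *
held()
```

```text
n 3840 top-tcp [0.0412 0.046  0.0469] xy off [0.0001 0.0026] tcp [0.4779 0.2748 0.0829] F [-0.073  -0.7526 -4.4348] w 0.051498231316453355
```

{"name": "move_arm", "arguments": {
  "targets": [
    [-0.5,0,0,0.45,0,0,0],
    [-0.5,0,0,0.9,0,0,0],
    [-0.5,0,0,0.45,0,0,0],
    [-0.5,0,0,0,0,0,0],
    [-0.5,0,0,0,0,0,0],
    [-0.5,0,0,0.45,0,0,0],
    [-0.5,0,0,0.9,0,0,0],
    [-0.5,0,0,0.45,0,0,0],
    [-0.5,0,0,0,0,0,0],
    [-0.5,0,0,0,0,0,0]
  ],
  "grip_force": 60
}}

```text
time_s: 11.25
ee_pos: [0.4788, 0.2754, 0.0847]
eef_rot: [3.139, -0.001, 1.584]
force: [-0.8, -0.2, 0.7]
grip_width: 0.0235
grip_force: 0.0
```

Run:
```python
from h import *
held(3)
```

```text
n 1742 top-tcp [0.0437 0.0567 0.0588] xy off [-0.0001  0.0078] tcp [0.4775 0.2747 0.0823] F [-0.6611 -0.1313  0.4969] w 0.02314776593949694
```

Run:
```python
from h import *
im,d,P,T,K=cloud('wrist');np.save('w3.npy',P)
s=ctrl.camera('side')[0];c=s[140:240,200:300]
save(np.hstack([cv2.resize(c,(360,360),interpolation=cv2.INTER_CUBIC),cv2.resize(im,(440,360))]),'g3.png')
```

```text
(no output)
```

View pics/g3.png

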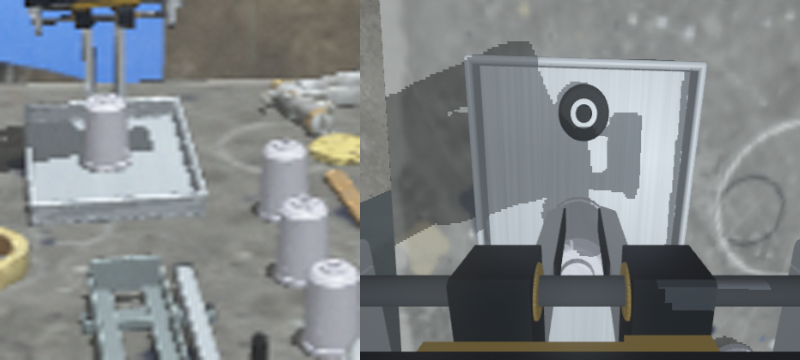

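Run:
```python
from h import *
P=np.load('w3.npy');m=(np.hypot(P[...,0]-.4775,P[...,1]-.275)<.045)&(P[...,2]>.006)&(P[...,2]<.13)
p=P[m]
for a in np.arange(.0,.13,.01):
    q=p[(p[:,2]>=a)&(p[:,2]<a+.01)]
    if len(q): print(round(a,3),len(q),q.min(0),q.max(0),q.mean(0))
im,d,P,T,K=cloud('side');m=(np.hypot(P[...,0]-.4775,P[...,1]-.275)<.045)&(P[...,2]>.006)&(P[...,2]<.13)
p=P[m];print('side')
for a in np.arange(.0,.13,.01):
    q=p[(p[:,2]>=a)&(p[:,2]<a+.01)]
    if len(q): print(round(a,3),len(q),q.min(0),q.max(0),q.mean(0))
print(ctrl.get_obs()['ee_pos'],ctrl.get_obs()['grip_width'])
```

```text
0.0 90 [0.4522 0.2612 0.006 ] [0.4943 0.2715 0.0099] [0.4753 0.2681 0.0082]
0.01 261 [0.4552 0.2618 0.0101] [0.4923 0.2709 0.02  ] [0.4752 0.2676 0.0139]
0.02 188 [0.4625 0.2618 0.02  ] [0.4918 0.2694 0.0299] [0.4771 0.2671 0.0251]
0.03 201 [0.463  0.2614 0.03  ] [0.4912 0.2686 0.04  ] [0.4772 0.2665 0.035 ]
0.04 223 [0.4636 0.2614 0.0402] [0.4906 0.2683 0.0499] [0.477  0.2662 0.045 ]
0.05 237 [0.4643 0.2613 0.05  ] [0.4898 0.2677 0.06  ] [0.4772 0.2657 0.0551]
0.06 281 [0.4618 0.26   0.06  ] [0.4922 0.2849 0.07  ] [0.4773 0.2661 0.0654]
0.07 689 [0.4534 0.2409 0.07  ] [0.5005 0.2855 0.08  ] [0.4776 0.2701 0.0762]
0.08 1810 [0.4533 0.2407 0.08  ] [0.5009 0.2856 0.0899] [0.477  0.2587 0.0842]
0.09 376 [0.4532 0.2671 0.09  ] [0.5007 0.2858 0.1   ] [0.4765 0.2831 0.0952]
0.1 502 [0.453  0.2675 0.1   ] [0.501  0.2857 0.11  ] [0.4771 0.283  0.1051]
0.11 582 [0.4532 0.2672 0.11  ] [0.501  0.2858 0.12  ] [0.4774 0.2827 0.1151]
0.12 608 [0.4534 0.2681 0.12  ] [0.501  0.2857 0.13  ] [0.477  0.2829 0.1248]
side
0.0 4 [0.4472 0.2423 0.0061] [0.5122 0.3023 0.0095] [0.4644 0.2709 0.0075]
0.01 1 [0.5028 0.2469 0.0115] [0.5028 0.2469 0.0115] [0.5028 0.2469 0.0115]
0.04 1 [0.4525 0.2391 0.0411] [0.4525 0.2391 0.0411] [0.4525 0.2391 0.0411]
0.05 1 [0.4989 0.2383 0.052 ] [0.4989 0.2383 0.052 ] [0.4989 0.2383 0.052 ]
0.06 3 [0.4533 0.239  0.0637] [0.4995 0.2412 0.0681] [0.4688 0.2398 0.0654]
0.07 5 [0.46   0.2437 0.075 ] [0.5028 0.277  0.0797] [0.4837 0.2661 0.0781]
0.08 36 [0.4541 0.2326 0.0803] [0.4992 0.277  0.0895] [0.4774 0.2506 0.085 ]
0.09 10 [0.4558 0.2563 0.0903] [0.4947 0.2696 0.099 ] [0.4698 0.2639 0.096 ]
0.1 14 [0.4564 0.251  0.1   ] [0.4988 0.2729 0.1087] [0.4802 0.2635 0.1046]
0.11 13 [0.4542 0.2504 0.1108] [0.4989 0.2817 0.1199] [0.4735 0.2649 0.115 ]
0.12 19 [0.4544 0.2572 0.1202] [0.4996 0.286  0.1297] [0.4753 0.268  0.1245]
[0.4776 0.2748 0.0827] 0.023696250272413996
```

{"name": "move_arm", "arguments": {
  "targets": [
    [-0.5,0.1,0,-0.5,0,0,0],
    [-0.5,0.1,0,-1.2,0,0,0],
    [0.5,0.0,0,-1.6,0,0,0],
    [1,-0.64,0,-1.6,0,0,0],
    [1,-0.64,0,-1.6,0,0,0],
    [1,-0.64,0,-1.6,0,0,0]
  ],
  "grip_force": 40
}}

```text
time_s: 12.15
ee_pos: [0.4784, 0.2428, 0.1634]
eef_rot: [-3.141, 0.0, 1.583]
force: [0.3, 1.0, -0.3]
grip_width: 0.0519
grip_force: 0.0
```

```bash
cat >> h.py <<'E'
def tray():
    im,d,P,T,K=cloud('top');z=P[...,2]
    m=(z>.012)&(z<.03)&(P[...,0]>.3)&(P[...,0]<.59)&(P[...,1]>.04)&(P[...,1]<.48);p=P[m][:,:2].astype(np.float32);print('tray rim',cv2.minAreaRect(p))
    for t in ['bush_a_mid']:
        for r in ctrl.tip_of('top',t):
            if r['score']>.3: print(t,round(r['score'],2),ray_z(T,K,r['point'],.02)[:2])
    return im
E
python3 - <<'E'
from h import *
print(ctrl.get_obs()['ee_pos'])
c=find_pot(.4765,.2425,zb=.003);print(move_to([*c,.047]));
tray()
E
```

```text
[0.4784 0.2428 0.1634]
pot 2285 [0.4741 0.2443 0.083 ] circ (0.4739764332771301, 0.24234367907047272) 0.02411310002207756 top 0.08759191647552371
[-0.016  -0.0865  2.3277]
tray rim ((0.4639187157154083, 0.18364205956459045), (0.35123211145401, 0.2518150806427002), 76.38201141357422)
```

{"name": "move_arm", "arguments": {
  "targets": [
    [1,-0.016,-0.087,0,0,0,0],
    [1,-0.016,-0.087,0.4,0,0,0],
    [1,-0.016,-0.087,1.3,0,0,0],
    [1,-0.016,-0.087,2.1,0,0,0],
    [1,-0.016,-0.087,2.34,0,0,0],
    [0,-0.016,-0.087,2.34,0,0,0],
    [0,-0.016,-0.087,2.34,0,0,0],
    [0,-0.016,-0.087,2.34,0,0,0],
    [0,-0.016,-0.087,2.34,0,0,0],
    [0,-0.016,-0.087,1.9,0,0,0],
    [0,-0.016,-0.087,1.9,0,0,0],
    [0,-0.016,-0.087,1.9,0,0,0]
  ],
  "grip_force": 45
}}

```text
time_s: 13.5
ee_pos: [0.4755, 0.2431, 0.0722]
eef_rot: [3.137, -0.002, 1.584]
force: [-8.0, -1.8, 32.9]
grip_width: 0.05
grip_force: 45.4
```

Run:
```python
from h import *
held(3)
```

```text
Traceback (most recent call last):
  File "h.py", line 37, in held
    print('n',len(p),'top-tcp',np.percentile(p[:,2],[50,90,97])-e[2],'xy off',p[:,:2].mean(0)-e[:2],'tcp',e,'F',o['force'],'w',o['grip_width'])
                               ~~~~~~~~~~~~~^^^^^^^^^^^^^^^^^^^
IndexError: index -1 is out of bounds for axis 0 with size 0
```

Run:
```python
from h import *
im,d,P,T,K=cloud('wrist')
s=ctrl.camera('side')[0];c=s[140:240,200:300]
save(np.hstack([cv2.resize(c,(360,360),interpolation=cv2.INTER_CUBIC),cv2.resize(im,(440,360))]),'g4.png')
o=ctrl.get_obs();print(o)
```

```text
{'time_s': 13.75, 'qpos': array([0.4038, 0.4328, 1.7123, 0.0005, 0.9912, 0.3902]), 'joint_vel': array([-0.0007,  0.0018,  0.0001, -0.0002, -0.0002, -0.0006]), 'tau': array([ -1.7336, -38.9917, -22.7049,  -0.3775,  -2.3758,   0.1561]), 'ee_pos': array([0.4755, 0.2431, 0.0722]), 'eef_rot': array([ 3.1369, -0.0024,  1.5841]), 'force': array([-9.31  , -1.1446, 32.6092]), 'moment': array([-0.294 ,  1.8703,  0.2079]), 'grip_force': 45.35966170602478, 'grip_width': 0.05038907277615786}
```

View pics/g4.png

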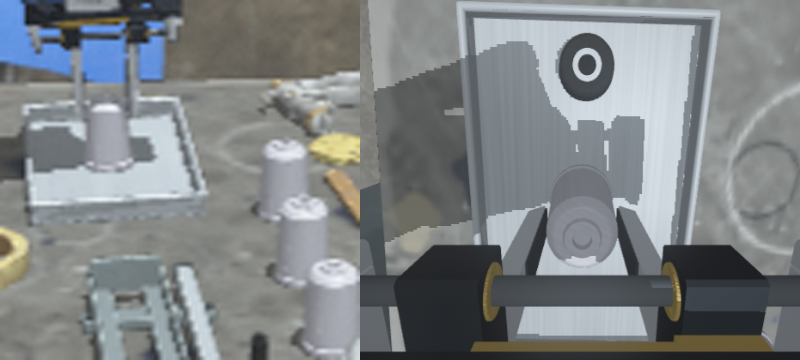

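{"name": "move_arm", "arguments": {
  "targets": [
    [0.5,0,0,0,0,0,0],
    [0.5,0,0,-0.1,0,0,0],
    [0.5,0,-0.03,-0.1,0,0,0],
    [0.5,0,-0.03,0.2,0,0,0],
    [0.5,0,-0.03,0.42,0,0,0],
    [-0.2,0,-0.03,0.42,0,0,0],
    [-0.2,0,-0.03,0.42,0,0,0],
    [-0.2,0,-0.03,0.42,0,0,0],
    [-0.2,0,-0.03,0.42,0,0,0],
    [-0.2,0,-0.03,0.42,0,0,0],
    [-0.2,0,-0.03,0.42,0,0,0]
  ],
  "grip_force": 45
}}

```text
time_s: 14.85
ee_pos: [0.4728, 0.2422, 0.0482]
eef_rot: [3.141, -0.0, 1.584]
force: [1.1, -0.1, -0.7]
grip_width: 0.0538
grip_force: 43.2
```

Run:
```python
from h import *
held(1)
```

```text
n 4554 top-tcp [0.0359 0.0397 0.0403] xy off [-0.0002  0.005 ] tcp [0.4728 0.2421 0.0481] F [ 0.8104 -0.0192 -0.7799] w 0.05369748439612598
```

{"name": "move_arm", "arguments": {
  "targets": [
    [-0.2,0,0,-0.45,0,0,0],
    [-0.2,0,0,-0.85,0,0,0],
    [-0.2,0,0,-0.85,0,0,0],
    [-0.2,0,0,-0.45,0,0,0],
    [-0.2,0,0,0.03,0,0,0],
    [-0.2,0,0,-0.45,0,0,0],
    [-0.2,0,0,-0.85,0,0,0],
    [-0.2,0,0,-0.85,0,0,0],
    [-0.2,0,0,-0.85,0,0,0]
  ],
  "grip_force": 45
}}

```text
time_s: 15.8
ee_pos: [0.4722, 0.242, 0.0893]
eef_rot: [-3.141, 0.0, 1.584]
force: [0.2, -0.3, -3.5]
grip_width: 0.0534
grip_force: 44.4
```

Run:
```python
from h import *
held(4)
```

```text
n 4392 top-tcp [0.0403 0.0442 0.0447] xy off [-0.0001  0.0063] tcp [0.4722 0.2419 0.0893] F [-0.1226  0.2544 -3.2678] w 0.05344613413113086
```

```bash
cat >> h.py <<'E'
def under(x,y,rad=.03,zmax=.05):
    im,d,P,T,K=cloud('side');m=(np.hypot(P[...,0]-x,P[...,1]-y)<rad)&(P[...,2]>.008)&(P[...,2]<zmax)
    print('under n',m.sum(),P[m].mean(0) if m.any() else '', P[m].max(0) if m.any() else '', im[m].mean(0) if m.any() else '')
E
python3 - <<'E'
from h import *
under(.473,.242)
o=ctrl.get_obs();print(o['force'])
for r in ctrl.tip_of('side','bush_a_mid')[:3]: print(r, ray_z(*T_wc('side'),r['point'],.02))
E
```

```text
under n 81 [0.471  0.2254 0.0274] [0.4937 0.2554 0.05  ] [53.5309 55.716  57.6296]
[ 0.6601 -0.165  -2.3437]
```

{"name": "move_arm", "arguments": {
  "targets": [
    [-0.2,0,0,-0.5,0,0,0],
    [-0.2,0,0,-1,0,0,0],
    [-0.2,-0.8,0,-1,0,0,0],
    [-0.2,-1.7,0,-1,0,0,0],
    [-0.2,-2.6,-0.1,-1,0,0,0],
    [-0.2,-3.5,-0.1,-1,0,0,0],
    [-0.2,-4.4,-0.1,-1,0,0,0],
    [-0.2,-5.3,-0.2,-1,0,0,0],
    [-0.2,-6.2,-0.2,-1,0,0,0],
    [-0.2,-7,-0.2,-1,0,0,0],
    [-0.2,-7.33,-0.2,-1,0,0,0],
    [-0.2,-7.33,-0.2,-1,0,0,0]
  ]
}}

```text
time_s: 17.3
ee_pos: [0.4672, -0.1263, 0.1401]
eef_rot: [-3.141, 0.0, 1.581]
force: [0.1, 0.1, -2.4]
grip_width: 0.0532
grip_force: 44.4
```

Run:
```python
from h import *
tray()
im=held(1);save(im,'w5.png')
im,d,P,T,K=cloud('wrist');np.save('w5.npy',P)
z=P[...,2]
m=(z>.04)&(z<.056)&(P[...,1]>-.11)&(P[...,1]<-.07)&(abs(P[...,0]-.47)<.06);p=P[m];print('plate',len(p),p.min(0),p.max(0),np.percentile(p[:,1],[10,50,90]))
P2=cloud('top')[2]
m=(abs(P2[...,2]-.053)<.004)&(abs(P2[...,1]+.39)<.06)&(P2[...,0]>.44)&(P2[...,0]<.485);p=P2[m];print('stop blk',len(p),np.percentile(p[:,1],[5,50,95]))
```

```text
tray rim ((0.43986737728118896, 0.21216362714767456), (0.34653374552726746, 0.26888707280158997), 88.63098907470703)
n 4477 top-tcp [0.0405 0.0444 0.0449] xy off [-0.0001  0.0061] tcp [ 0.4673 -0.1237  0.1402] F [-0.7181 -0.6096 -2.4973] w 0.053431609109244244
plate 619 [ 0.4331 -0.0932  0.04  ] [ 0.5002 -0.0873  0.05  ] [-0.0924 -0.0897 -0.0877]
stop blk 98 [-0.3893 -0.3783 -0.3672]
```

View pics/w5.png

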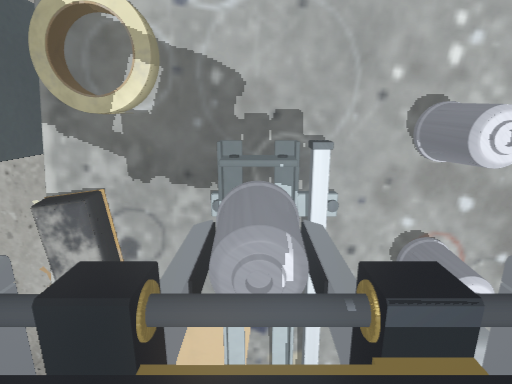

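{"name": "move_arm", "arguments": {
  "targets": [
    [-0.2,-0.04,0,0.7,0,0,0],
    [-0.2,-0.04,0,1.3,0,0,0],
    [-0.2,-0.04,0,1.55,0,0,0],
    [-0.2,-0.04,0,1.65,0,0,0],
    [-0.2,-0.04,0,1.65,0,0,0],
    [0.3,-0.04,0,1.65,0,0,0],
    [0.3,-0.04,0,1.65,0,0,0],
    [0.3,-0.04,0,1.65,0,0,0],
    [0.6,-0.04,0,1.0,0,0,0],
    [0.6,-0.04,0,0.0,0,0,0]
  ]
}}

```text
time_s: 18.55
ee_pos: [0.4662, -0.1261, 0.14]
eef_rot: [-3.137, -0.001, 1.584]
force: [0.4, -0.4, 1.1]
grip_width: 0.0732
grip_force: 0.0
```

```bash
cat >> h.py <<'E'
def tray():
    im,d,P,T,K=cloud('top')
    for t in ['tray','bush_a_mid']:
        for r in ctrl.tip_of('top',t):
            if r['score']>.2: print(t,round(r['score'],2),ray_z(T,K,r['point'],.02 if t!='tray' else 0)[:2])
    z=P[...,2];hsv=None
    dark=(im.max(-1)<75)&(P[...,0]>.36)&(P[...,0]<.6)&(P[...,1]>.07)&(P[...,1]<.42)&(z>.030)&(z<.045)
    n,l,s,c=cv2.connectedComponentsWithStats(dark.astype(np.uint8))
    for i in range(1,n):
        if s[i,4]>20: print('dark',s[i,4],P[l==i].mean(0))
    return im,P
E
python3 - <<'E'
from h import *
find_pot(.467,-.1245,zb=.016)
im,P=tray(); save(cv2.resize(im[120:280,130:430],None,fx=2.6,fy=2.6,interpolation=cv2.INTER_CUBIC),'t5.png')
print(ctrl.get_obs()['ee_pos'])
E
```

```text
pot 3043 [ 0.4672 -0.1229  0.096 ] circ (0.4673570394515991, -0.1253145933151245) 0.02408892847597599 top 0.1005842528508646
tray 0.59 [0.4751 0.2293]
tray 0.22 [ 0.6556 -0.073 ]
dark 66 [0.475  0.3404 0.035 ]
dark 61 [0.4681 0.2373 0.035 ]
[ 0.4678 -0.1266  0.1414]
```

View pics/t5.png

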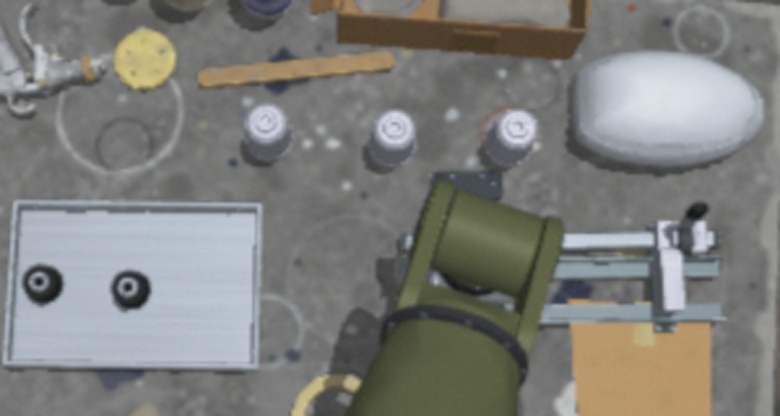

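{"name": "move_arm", "arguments": {
  "targets": [
    [0.6,0.4,0.3,-0.5,0,0,0],
    [0.6,1.1,1.0,-0.5,0,0,0],
    [0.6,1.8,1.65,-0.5,0,0,0],
    [0.6,2.5,2.3,-0.5,0,0,0],
    [0.6,3.2,2.95,-0.5,0,0,0],
    [0.6,3.8,3.5,-0.5,0,0,0],
    [0.6,4.13,3.77,-0.5,0,0,0],
    [0.6,4.13,3.77,-0.5,0,0,0],
    [0.6,4.13,3.77,-0.5,0,0,0]
  ]
}}

```text
time_s: 19.65
ee_pos: [0.6526, 0.0823, 0.1637]
eef_rot: [-3.139, 0.0, 1.584]
force: [-0.2, -0.2, -0.7]
grip_width: 0.0748
grip_force: 0.0
```

Run:
```python
from h import *
c=find_pot(.653,.083);o=ctrl.get_obs();print(o['ee_pos'],o['eef_rot'],o['force'],move_to([*c,.045]))
```

```text
pot 2228 [0.655  0.0847 0.0799] circ (0.655184268951416, 0.08284199237823486) 0.023997757583856583 top 0.08462031691570214
[0.6526 0.0818 0.1643] [-3.1397  0.0003  1.5834] [-1.2335 -0.0627 -1.1584] [0.0207 0.0569 2.3856]
```

{"name": "move_arm", "arguments": {
  "targets": [
    [0.6,0.02,0.055,0.8,0,0,0],
    [0.6,0.02,0.055,1.7,0,0,0],
    [0.6,0.02,0.055,2.3,0,0,0],
    [0.6,0.02,0.055,2.38,0,0,0],
    [-0.2,0.02,0.055,2.38,0,0,0],
    [-0.2,0.02,0.055,2.38,0,0,0],
    [-0.2,0.02,0.055,2.38,0,0,0],
    [-0.2,0.02,0.055,2.38,0,0,0],
    [-0.2,0.02,0.055,2.38,0,0,0],
    [-0.2,0.02,0.055,2.38,0,0,0]
  ],
  "grip_force": 50
}}

```text
time_s: 20.7
ee_pos: [0.6566, 0.0834, 0.0486]
eef_rot: [3.139, 0.0, 1.584]
force: [-3.1, -1.2, 8.3]
grip_width: 0.0527
grip_force: 49.5
```

{"name": "move_arm", "arguments": {
  "targets": [
    [-0.2,0,0,-0.4,0,0,0],
    [-0.2,0,0,-1.0,0,0,0],
    [-0.2,0,0,-1.4,0,0,0],
    [-0.2,0,0,-1.4,0,0,0],
    [-0.2,0,0,-1.4,0,0,0]
  ]
}}

```text
time_s: 21.2
ee_pos: [0.6557, 0.0835, 0.1161]
eef_rot: [-3.142, 0.0, 1.584]
force: [0.3, 0.0, -5.0]
grip_width: 0.0527
grip_force: 49.1
```

Run:
```python
from h import *
held(3); print(move_to([.4775,.165,.09]))
print([np.round(ctrl.get_obs()['force'],1) for i in range(5) if ctrl.camera('wrist')])
```

```text
n 4720 top-tcp [0.0316 0.0356 0.0361] xy off [-0.0001  0.004 ] tcp [0.6553 0.0835 0.1148] F [ 0.4881 -0.7356 -3.164 ] w 0.053058751447969975
[ 1.6768 -3.5334  0.5051]
[array([-0.5, -0.1, -3.6]), array([ 0.1, -0.5, -4.5]), array([ 0.4,  0.2, -4.2]), array([-0.5, -0.5, -4.6]), array([ 0.3, -0.1, -4.2])]
```

{"name": "move_arm", "arguments": {
  "targets": [
    [-0.2,0.35,-0.7,0,0,0,0],
    [-0.2,0.7,-1.4,0,0,0,0],
    [-0.2,1.05,-2.1,0,0,0,0],
    [-0.2,1.4,-2.8,0,0,0,0],
    [-0.2,1.65,-3.3,0,0,0,0],
    [-0.2,1.68,-3.53,0,0,0,0],
    [-0.2,1.68,-3.53,0.25,0,0,0],
    [-0.2,1.68,-3.53,0.46,0,0,0],
    [-0.2,1.68,-3.53,0.46,0,0,0],
    [-0.2,1.68,-3.53,0.46,0,0,0]
  ]
}}

```text
time_s: 22.6
ee_pos: [0.4788, 0.1647, 0.0928]
eef_rot: [-3.141, 0.0, 1.583]
force: [0.5, -0.3, -4.0]
grip_width: 0.0528
grip_force: 49.1
```

Run:
```python
from h import *
held(1);under(.4775,.165);tray()
```

```text
n 4746 top-tcp [0.0313 0.0353 0.0358] xy off [-0.0001  0.004 ] tcp [0.4789 0.1649 0.0932] F [ 0.176  -0.5361 -4.0104] w 0.052926031211208875
under n 8 [0.4628 0.1484 0.0429] [0.4795 0.1755 0.0496] [153.625 156.5   163.125]
dark 63 [0.4758 0.3391 0.0348]
```

{"name": "move_arm", "arguments": {
  "targets": [
    [-0.2,0,0,0.42,0,0,0],
    [-0.2,0,0,0.87,0,0,0],
    [-0.2,0,0,0.42,0,0,0],
    [-0.2,0,0,0.02,0,0,0],
    [-0.2,0,0,0.02,0,0,0],
    [-0.2,0,0,0.47,0,0,0],
    [-0.2,0,0,0.93,0,0,0],
    [-0.2,0,0,0.47,0,0,0],
    [-0.2,0,0,0.0,0,0,0],
    [-0.2,0,0,0.0,0,0,0],
    [-0.2,0,0,0.0,0,0,0]
  ]
}}

```text
time_s: 23.95
ee_pos: [0.4782, 0.1651, 0.0927]
eef_rot: [3.141, -0.0, 1.584]
force: [0.3, -0.1, -3.3]
grip_width: 0.0531
grip_force: 49.6
```

Run:
```python
from h import *
held(4);under(.4775,.165)
```

```text
n 4626 top-tcp [0.0395 0.0436 0.0442] xy off [-0.0001  0.0064] tcp [0.4779 0.1651 0.0923] F [-0.1155  0.171  -2.8761] w 0.05298385473094803
under n 81 [0.4759 0.1464 0.0265] [0.4989 0.1656 0.041 ] [52.9012 54.8395 56.1235]
```

{"name": "move_arm", "arguments": {
  "targets": [
    [-0.2,0,0,-0.8,0,0,0],
    [-0.2,0,0,-1.6,0,0,0],
    [-0.2,-0.8,0,-1.8,0,0,0],
    [-0.2,-1.7,-0.1,-1.8,0,0,0],
    [-0.2,-2.6,-0.1,-1.8,0,0,0],
    [-0.2,-3.5,-0.2,-1.8,0,0,0],
    [-0.2,-4.4,-0.2,-1.8,0,0,0],
    [-0.2,-5.3,-0.3,-1.8,0,0,0],
    [-0.2,-6.2,-0.3,-1.8,0,0,0],
    [-0.2,-6.8,-0.3,-1.8,0,0,0],
    [-0.2,-7.04,-0.3,-1.8,0,0,0],
    [-0.2,-7.04,-0.3,-1.8,0,0,0]
  ]
}}

```text
time_s: 25.4
ee_pos: [0.4677, -0.1877, 0.1829]
eef_rot: [-3.141, -0.0, 1.582]
force: [-0.8, -0.1, -3.1]
grip_width: 0.0533
grip_force: 49.6
```

Run:
```python
from h import *
held(2)
o=ctrl.get_obs();e=o['ee_pos']
im,d,P,T,K=cloud('wrist');z=P[...,2]
m=(z>e[2]+.025)&(z<e[2]+.05)&(np.hypot(P[...,0]-e[0],P[...,1]-e[1])<.04)&(abs(P[...,0]-e[0])<.0235)
c,r=cv2.minEnclosingCircle(P[m][:,:2].astype(np.float32));print('held circ',c,r)
find_pot(.467,-.1245,zb=.016)
print(e,move_to([.4679,-.1865,.0575]))
```

```text
n 4860 top-tcp [0.0395 0.0435 0.0442] xy off [-0.0001  0.0064] tcp [ 0.4679 -0.186   0.1831] F [-0.0741  0.202  -1.4974] w 0.05301694375152606
held circ (0.4676988124847412, -0.18732336163520813) 0.024148687720298767
pot 2587 [ 0.4673 -0.1246  0.0961] circ (0.46719467639923096, -0.1252480298280716) 0.02393846958875656 top 0.10076670210452297
[ 0.4679 -0.186   0.1831] [-0.0171 -0.0042  2.5182]
```

{"name": "move_arm", "arguments": {
  "targets": [
    [-0.2,0.02,0,0.8,0,0,0],
    [-0.2,0.02,0,1.7,0,0,0],
    [-0.2,0.02,0,2.3,0,0,0],
    [-0.2,0.02,0,2.5,0,0,0],
    [-0.2,0.02,0,2.51,0,0,0],
    [0.3,0.02,0,2.51,0,0,0],
    [0.3,0.02,0,2.51,0,0,0],
    [0.3,0.02,0,2.51,0,0,0],
    [0.6,0.02,0,1.8,0,0,0],
    [0.6,0.02,0,0.9,0,0,0],
    [0.6,0.02,0,0.5,0,0,0]
  ]
}}

```text
time_s: 26.7
ee_pos: [0.469, -0.1864, 0.1626]
eef_rot: [3.137, 0.002, 1.584]
force: [0.2, 0.7, -0.6]
grip_width: 0.0747
grip_force: 0.0
```

Run:
```python
from h import *
find_pot(.468,-.187,zb=.016)
im,P=tray()
m=(P[...,2]>.076)&(P[...,2]<.092)&(P[...,0]>.6)&(P[...,0]<.7)&(abs(P[...,1]+.064)<.05);p=P[m];print(len(p),(p.min(0)+p.max(0))/2)
print(move_to([.648,-.063,.165]))
```

```text
pot 2551 [ 0.4679 -0.1841  0.0959] circ (0.46734195947647095, -0.17844493687152863) 0.03153158351778984 top 0.10050033322299198
tray 0.74 [0.48   0.2427]
bush_a_mid 0.74 [0.4772 0.1594]
dark 68 [0.4748 0.3399 0.0347]
dark 62 [0.4735 0.1572 0.0349]
dark 61 [0.468  0.2372 0.0346]
156 [ 0.6479 -0.0625  0.0829]
[ 2.4111  3.6338 -0.1308]
```

Three bushes are in the tray and two pots in the rack. Going to the third pot.

{"name": "move_arm", "arguments": {
  "targets": [
    [0.6,0.4,0.7,-0.1,0,0,0],
    [0.6,0.9,1.4,-0.1,0,0,0],
    [0.6,1.4,2.1,-0.1,0,0,0],
    [0.6,1.9,2.8,-0.1,0,0,0],
    [0.6,2.3,3.4,-0.1,0,0,0],
    [0.6,2.41,3.63,-0.1,0,0,0],
    [0.6,2.41,3.63,-0.1,0,0,0],
    [0.6,2.41,3.63,-0.1,0,0,0]
  ]
}}

```text
time_s: 27.7
ee_pos: [0.6471, -0.0634, 0.162]
eef_rot: [-3.139, -0.0, 1.584]
force: [-0.6, 0.1, -0.4]
grip_width: 0.0751
grip_force: 0.0
```

Run:
```python
from h import *
c=find_pot(.648,-.063);o=ctrl.get_obs();print(o['ee_pos'],o['eef_rot'],move_to([*c,.047]))
```

```text
pot 2255 [ 0.6477 -0.0623  0.08  ] circ (0.647485613822937, -0.06422647833824158) 0.024088501930236816 top 0.0846051036557715
[ 0.647  -0.0637  0.1625] [-3.14   -0.0001  1.5832] [-0.0111  0.0133  2.3104]
```

{"name": "move_arm", "arguments": {
  "targets": [
    [0.6,0,0.013,0.8,0,0,0],
    [0.6,0,0.013,1.7,0,0,0],
    [0.6,0,0.013,2.2,0,0,0],
    [0.6,0,0.013,2.3,0,0,0],
    [-0.2,0,0.013,2.3,0,0,0],
    [-0.2,0,0.013,2.3,0,0,0],
    [-0.2,0,0.013,2.3,0,0,0],
    [-0.2,0,0.013,2.3,0,0,0],
    [-0.2,0,0.013,2.3,0,0,0],
    [-0.2,0,0.013,2.3,0,0,0]
  ],
  "grip_force": 50
}}

```text
time_s: 28.75
ee_pos: [0.6492, -0.0634, 0.0504]
eef_rot: [3.139, 0.001, 1.584]
force: [-2.8, -1.5, 7.1]
grip_width: 0.053
grip_force: 48.4
```

{"name": "move_arm", "arguments": {
  "targets": [
    [-0.2,0,0,-0.4,0,0,0],
    [-0.2,0,0,-1.0,0,0,0],
    [-0.2,0,0,-1.4,0,0,0],
    [-0.2,0,0,-1.4,0,0,0],
    [-0.2,0,0,-1.4,0,0,0]
  ]
}}

```text
time_s: 29.25
ee_pos: [0.6483, -0.0631, 0.1181]
eef_rot: [-3.142, 0.0, 1.584]
force: [-0.2, 0.6, -3.5]
grip_width: 0.053
grip_force: 48.0
```

Run:
```python
from h import *
held(3); print(move_to([.535,.288,.115]))
print([np.round(ctrl.get_obs()['force'],1) for i in range(5) if ctrl.camera('wrist')])
```

```text
n 4747 top-tcp [0.0298 0.0338 0.0344] xy off [-0.0001  0.0036] tcp [ 0.6479 -0.063   0.1169] F [-0.5493 -0.6762 -3.2547] w 0.05304272316851889
[ 7.049  -2.1668  0.0449]
[array([ 0.2,  0.2, -1.9]), array([ 0.1, -0.2, -2. ]), array([ 0.4,  0.1, -2.3]), array([ 0.4,  0. , -1. ]), array([-0.1,  0.3, -3.4])]
```

{"name": "move_arm", "arguments": {
  "targets": [
    [-0.2,0,0,-0.7,0,0,0],
    [-0.2,-0.4,-0.4,-1.4,0,0,0],
    [-0.2,-1.0,-1.0,-1.4,0,0,0],
    [-0.2,-1.6,-1.6,-1.4,0,0,0],
    [-0.2,-2.2,-2.2,-1.4,0,0,0],
    [-0.2,-2.8,-2.8,-1.4,0,0,0],
    [-0.2,-3.4,-3.4,-1.4,0,0,0],
    [-0.2,-3.64,-3.63,-1.4,0,0,0],
    [-0.2,-3.64,-3.63,-1.4,0,0,0],
    [-0.2,-3.64,-3.63,-1.4,0,0,0]
  ]
}}

```text
time_s: 30.65
ee_pos: [0.4697, -0.2473, 0.1885]
eef_rot: [3.141, -0.0, 1.583]
force: [0.4, 0.6, -1.9]
grip_width: 0.053
grip_force: 48.5
```

```bash
cat >> h.py <<'E'
def find_rack(x,y):
    im,d,P,T,K=cloud('wrist');z=P[...,2]-.016
    m=(z>.074)&(z<.092)&(np.hypot(P[...,0]-x,P[...,1]-y)<.029)
    p=P[m]; c,r=cv2.minEnclosingCircle(p[:,:2].astype(np.float32)); print('rackpot',len(p),c,r)
E
python3 - <<'E'
from h import *
held(2)
o=ctrl.get_obs();e=o['ee_pos']
im,d,P,T,K=cloud('wrist');z=P[...,2]
m=(z>e[2]+.025)&(z<e[2]+.05)&(np.hypot(P[...,0]-e[0],P[...,1]-e[1])<.04)&(abs(P[...,0]-e[0])<.0235)
c,r=cv2.minEnclosingCircle(P[m][:,:2].astype(np.float32));print('held circ',c,r)
find_rack(.468,-.187);find_rack(.467,-.1245)
print(e,move_to([.4688,-.2475,.067]))
print([np.round(ctrl.get_obs()['force'][2],1) for i in range(5) if ctrl.camera('wrist')])
E
```

```text
n 4798 top-tcp [0.03   0.034  0.0346] xy off [-0.0001  0.0036] tcp [ 0.47   -0.2468  0.1884] F [-0.244   1.0324 -2.8873] w 0.053473522199073746
held circ (0.4695115387439728, -0.2469751387834549) 0.023560993373394012
rackpot 2485 (0.46798741817474365, -0.18658341467380524) 0.023960568010807037
rackpot 2997 (0.46730905771255493, -0.12533019483089447) 0.023993050679564476
[ 0.47   -0.2468  0.1884] [-0.0143 -0.022   2.4262]
[np.float64(-3.5), np.float64(-2.7), np.float64(-2.6), np.float64(-2.2), np.float64(-2.7)]
```

{"name": "move_arm", "arguments": {
  "targets": [
    [-0.2,-0.015,-0.02,0.8,0,0,0],
    [-0.2,-0.015,-0.02,1.7,0,0,0],
    [-0.2,-0.015,-0.02,2.2,0,0,0],
    [-0.2,-0.015,-0.02,2.4,0,0,0],
    [-0.2,-0.015,-0.02,2.42,0,0,0],
    [0.3,-0.015,-0.02,2.42,0,0,0],
    [0.3,-0.015,-0.02,2.42,0,0,0],
    [0.3,-0.015,-0.02,2.42,0,0,0],
    [0.6,-0.015,-0.02,1.8,0,0,0],
    [0.6,-0.015,-0.02,0.9,0,0,0],
    [0.6,-0.015,-0.02,0.5,0,0,0]
  ]
}}

```text
time_s: 32.25
ee_pos: [0.4694, -0.2488, 0.1676]
eef_rot: [3.137, 0.003, 1.584]
force: [-0.5, 0.4, -0.7]
grip_width: 0.0751
grip_force: 0.0
```

Run:
```python
from h import *
find_rack(.4688,-.2475);find_rack(.468,-.1866)
P=cloud('top')[2]
m=(P[...,2]>.076)&(P[...,2]<.092)&(P[...,0]>.6)&(P[...,0]<.69)&(abs(P[...,1]+.203)<.035);p=P[m];print(len(p),(p.min(0)+p.max(0))/2)
print(ctrl.get_obs()['ee_pos'],move_to([.647,-.2025,.165]))
```

```text
rackpot 2429 (0.4682634472846985, -0.2488035261631012) 0.024049244821071625
rackpot 2918 (0.4680896997451782, -0.1866559088230133) 0.023928459733724594
151 [ 0.6476 -0.2017  0.0824]
[ 0.4689 -0.2485  0.1648] [0.873  3.5737 0.0035]
```

{"name": "move_arm", "arguments": {
  "targets": [
    [0.6,0.2,0.7,0,0,0,0],
    [0.6,0.4,1.4,0,0,0,0],
    [0.6,0.6,2.1,0,0,0,0],
    [0.6,0.8,2.8,0,0,0,0],
    [0.6,0.87,3.4,0,0,0,0],
    [0.6,0.87,3.57,0,0,0,0],
    [0.6,0.87,3.57,0,0,0,0],
    [0.6,0.87,3.57,0,0,0,0]
  ]
}}

```text
time_s: 33.2
ee_pos: [0.6454, -0.2027, 0.1626]
eef_rot: [-3.14, -0.0, 1.583]
force: [-0.6, -0.4, -0.8]
grip_width: 0.0751
grip_force: 0.0
```

Run:
```python
from h import *
c=find_pot(.647,-.202);o=ctrl.get_obs();print(o['ee_pos'],o['eef_rot'],move_to([*c,.045]))
```

```text
pot 2241 [ 0.6482 -0.2021  0.08  ] circ (0.6480568647384644, -0.2040296047925949) 0.024180859327316284 top 0.08454344086992827
[ 0.6454 -0.2028  0.1631] [-3.1408 -0.0002  1.5831] [-0.0258  0.0555  2.3613]
```

{"name": "move_arm", "arguments": {
  "targets": [
    [0.6,-0.02,0.055,0.8,0,0,0],
    [0.6,-0.02,0.055,1.7,0,0,0],
    [0.6,-0.02,0.055,2.25,0,0,0],
    [0.6,-0.02,0.055,2.33,0,0,0],
    [-0.2,-0.02,0.055,2.33,0,0,0],
    [-0.2,-0.02,0.055,2.33,0,0,0],
    [-0.2,-0.02,0.055,2.33,0,0,0],
    [-0.2,-0.02,0.055,2.33,0,0,0],
    [-0.2,-0.02,0.055,2.33,0,0,0],
    [-0.2,-0.02,0.055,2.33,0,0,0]
  ],
  "grip_force": 50
}}

```text
time_s: 34.25
ee_pos: [0.6496, -0.2037, 0.049]
eef_rot: [3.14, 0.001, 1.584]
force: [-3.1, -0.1, 8.4]
grip_width: 0.0519
grip_force: 50.1
```

{"name": "move_arm", "arguments": {
  "targets": [
    [-0.2,0,0,-0.4,0,0,0],
    [-0.2,0,0,-1.0,0,0,0],
    [-0.2,0,0,-1.8,0,0,0],
    [-0.2,0,0,-2.4,0,0,0],
    [-0.2,0,0,-2.4,0,0,0],
    [-0.2,0,0,-2.4,0,0,0]
  ]
}}

```text
time_s: 34.85
ee_pos: [0.6488, -0.2033, 0.1664]
eef_rot: [-3.141, -0.0, 1.584]
force: [-0.1, 0.6, -4.6]
grip_width: 0.052
grip_force: 49.6
```

Run:
```python
from h import *
held(2); tray()
print([np.round(ctrl.get_obs()['force'][2],1) for i in range(4) if ctrl.camera('wrist')])
print(move_to([.535,.288,.16]))
```

```text
n 4734 top-tcp [0.0317 0.0357 0.0363] xy off [-0.0001  0.0039] tcp [ 0.6483 -0.2031  0.1646] F [ 0.8168  1.1375 -4.1528] w 0.052190351990720286
tray 0.74 [0.4754 0.237 ]
dark 63 [0.4752 0.3403 0.0345]
dark 61 [0.4729 0.1564 0.0347]
dark 55 [0.4669 0.2368 0.0345]
[np.float64(-4.1), np.float64(-4.5), np.float64(-4.3), np.float64(-4.2)]
[ 9.8559 -2.152   0.1329]
```

{"name": "move_arm", "arguments": {
  "targets": [
    [-0.2,0.5,-0.1,0,0,0,0],
    [-0.2,1.4,-0.3,0,0,0,0],
    [-0.2,2.3,-0.5,0,0,0,0],
    [-0.2,3.2,-0.7,0,0,0,0],
    [-0.2,4.1,-0.9,0,0,0,0],
    [-0.2,5.0,-1.1,0,0,0,0],
    [-0.2,5.9,-1.3,0,0,0,0],
    [-0.2,6.8,-1.5,0,0,0,0],
    [-0.2,7.7,-1.7,0,0,0,0],
    [-0.2,8.6,-1.9,0,0,0,0],
    [-0.2,9.4,-2.1,0,0,0,0],
    [-0.2,9.89,-2.23,0,0,0,0]
  ]
}}

```text
time_s: 36.5
ee_pos: [0.5301, 0.2924, 0.167]
eef_rot: [3.141, -0.0, 1.586]
force: [0.7, -0.4, -3.8]
grip_width: 0.0518
grip_force: 49.6
```

{"name": "move_arm", "arguments": {
  "targets": [
    [-0.2,0,0,0,0,0,0],
    [-0.2,0,0,0.6,0,0,0],
    [-0.2,0,0,1.2,0,0,0],
    [-0.2,0,0,1.45,0,0,0],
    [-0.2,0,0,1.45,0,0,0],
    [-0.2,0,0,1.45,0,0,0]
  ]
}}

```text
time_s: 37.1
ee_pos: [0.5319, 0.2896, 0.0957]
eef_rot: [3.14, -0.001, 1.583]
force: [-0.7, 0.3, -3.7]
grip_width: 0.052
grip_force: 49.6
```

Run:
```python
from h import *
held(1);under(.530,.29)
im,d,P,T,K=cloud('wrist');z=P[...,2]
dark=(im.max(-1)<75)&(P[...,0]>.36)&(P[...,0]<.6)&(P[...,1]>.07)&(P[...,1]<.42)&(z>.030)&(z<.045)
n,l,s,c=cv2.connectedComponentsWithStats(dark.astype(np.uint8))
for i in range(1,n):
    if s[i,4]>30: print('dark',s[i,4],P[l==i].mean(0))
m=(abs(z-.024)<.004)&(P[...,0]>.55)&(P[...,0]<.60)&(P[...,1]>.25);print('wall x',np.median(P[m],0) if m.any() else '')
```

```text
n 4745 top-tcp [0.0309 0.0348 0.0354] xy off [-0.0001  0.0039] tcp [0.532  0.2897 0.0961] F [-0.0107  0.0086 -3.2824] w 0.051714010821549236
under n 5 [0.522  0.2694 0.0405] [0.5349 0.2789 0.0497] [151.4 154.2 162.4]
dark 1669 [0.4793 0.3453 0.0349]
dark 230 [0.4777 0.3442 0.0358]
dark 229 [0.4601 0.2511 0.0345]
dark 573 [0.4854 0.1677 0.0342]
dark 114 [0.4765 0.1587 0.0355]
dark 45 [0.467  0.1491 0.035 ]
wall x [0.5701 0.3444 0.0267]
```

{"name": "move_arm", "arguments": {
  "targets": [
    [-0.2,0,0,0.46,0,0,0],
    [-0.2,0,0,0.92,0,0,0],
    [-0.2,0,0,0.46,0,0,0],
    [-0.2,0,0,0.05,0,0,0],
    [-0.2,0,0,0.05,0,0,0],
    [-0.2,0,0,0.52,0,0,0],
    [-0.2,0,0,0.98,0,0,0],
    [-0.2,0,0,0.5,0,0,0],
    [-0.2,0,0,0.0,0,0,0],
    [-0.2,0,0,0.0,0,0,0],
    [-0.2,0,0,0.0,0,0,0]
  ]
}}

```text
time_s: 38.35
ee_pos: [0.5311, 0.2896, 0.0939]
eef_rot: [3.141, -0.0, 1.584]
force: [-0.1, -0.6, -2.7]
grip_width: 0.0529
grip_force: 49.8
```

Run:
```python
from h import *
held(4);under(.532,.29)
```

```text
n 4512 top-tcp [0.0402 0.0442 0.0448] xy off [-0.      0.0064] tcp [0.5307 0.2894 0.0931] F [-0.5467 -0.5772 -2.8537] w 0.05316925370455732
under n 72 [0.5261 0.2759 0.026 ] [0.5467 0.3035 0.0406] [55.9722 58.4028 60.6944]
```

{"name": "move_arm", "arguments": {
  "targets": [
    [-0.2,0,0,-0.8,0,0,0],
    [-0.2,0,0,-1.7,0,0,0],
    [-0.2,-0.9,-0.1,-2,0,0,0],
    [-0.2,-1.8,-0.2,-2,0,0,0],
    [-0.2,-2.7,-0.3,-2,0,0,0],
    [-0.2,-3.6,-0.4,-2,0,0,0],
    [-0.2,-4.5,-0.5,-2,0,0,0],
    [-0.2,-5.4,-0.6,-2,0,0,0],
    [-0.2,-6.3,-0.7,-2,0,0,0],
    [-0.2,-7.2,-0.8,-2,0,0,0],
    [-0.2,-8.1,-0.95,-2,0,0,0],
    [-0.2,-9,-1.1,-2,0,0,0]
  ]
}}

```text
time_s: 39.8
ee_pos: [0.4814, -0.1628, 0.1941]
eef_rot: [-3.141, -0.0, 1.584]
force: [2.0, -1.3, -2.1]
grip_width: 0.0533
grip_force: 49.8
```

{"name": "move_arm", "arguments": {
  "targets": [
    [-0.2,-0.9,-0.1,0,0,0,0],
    [-0.2,-1.8,-0.2,0,0,0,0],
    [-0.2,-2.6,-0.28,0,0,0,0],
    [-0.2,-2.97,-0.28,0,0,0,0],
    [-0.2,-2.97,-0.28,0,0,0,0],
    [-0.2,-2.97,-0.28,0,0,0,0]
  ]
}}

```text
time_s: 40.4
ee_pos: [0.47, -0.309, 0.1939]
eef_rot: [-3.141, -0.001, 1.584]
force: [-0.1, 0.3, -2.4]
grip_width: 0.053
grip_force: 49.8
```

Run:
```python
from h import *
held(2)
o=ctrl.get_obs();e=o['ee_pos']
im,d,P,T,K=cloud('wrist');z=P[...,2]
m=(z>e[2]+.025)&(z<e[2]+.05)&(np.hypot(P[...,0]-e[0],P[...,1]-e[1])<.04)&(abs(P[...,0]-e[0])<.0235)
c,r=cv2.minEnclosingCircle(P[m][:,:2].astype(np.float32));print('held circ',c,r)
find_rack(.4683,-.2488);find_rack(.468,-.1866);find_rack(.467,-.1253)
print(e,move_to([.4696,-.3095,.057]))
P=cloud('side')[2]
m=(abs(P[...,2]-.053)<.005)&(abs(P[...,1]+.39)<.06)&(P[...,0]>.44)&(P[...,0]<.485);p=P[m];print('stop blk',len(p),np.percentile(p[:,1],[5,50,95]))
tray()
```

```text
n 4558 top-tcp [0.0402 0.0442 0.0448] xy off [-0.0001  0.0064] tcp [ 0.4703 -0.3084  0.1944] F [ 0.3145  1.0547 -2.2048] w 0.053005986701646274
held circ (0.47025835514068604, -0.30853980779647827) 0.024227622896432877
rackpot 2381 (0.46828693151474, -0.2487952709197998) 0.023972485214471817
rackpot 2857 (0.4679318368434906, -0.18671034276485443) 0.023976601660251617
rackpot 44 (0.46749556064605713, -0.14784538745880127) 0.00836680643260479
[ 0.4703 -0.3084  0.1944] [-0.0095 -0.0134  2.7526]
stop blk 85 [-0.395  -0.3871 -0.3718]
tray 0.68 [0.469  0.2396]
bush_a_mid 0.71 [0.4799 0.1556]
dark 59 [0.5222 0.2835 0.0346]
dark 62 [0.475  0.3401 0.0348]
dark 60 [0.4723 0.157  0.0349]
dark 50 [0.4659 0.2345 0.0346]
```

{"name": "move_arm", "arguments": {
  "targets": [
    [-0.2,-0.03,-0.013,0.8,0,0,0],
    [-0.2,-0.03,-0.013,1.7,0,0,0],
    [-0.2,-0.03,-0.013,2.4,0,0,0],
    [-0.2,-0.03,-0.013,2.7,0,0,0],
    [-0.2,-0.03,-0.013,2.74,0,0,0],
    [0.3,-0.03,-0.013,2.74,0,0,0],
    [0.3,-0.03,-0.013,2.74,0,0,0],
    [0.3,-0.03,-0.013,2.74,0,0,0],
    [0.6,-0.03,-0.013,2.0,0,0,0],
    [0.6,-0.03,-0.013,1.0,0,0,0],
    [0.6,-0.03,-0.013,0.5,0,0,0]
  ]
}}

```text
time_s: 42.0
ee_pos: [0.4702, -0.3119, 0.1743]
eef_rot: [3.137, 0.004, 1.584]
force: [0.2, -0.9, -0.5]
grip_width: 0.0752
grip_force: 0.0
```

Run:
```python
from h import *
find_rack(.4696,-.3095);find_rack(.4683,-.2488)
print(ctrl.get_obs()['ee_pos'],ctrl.get_obs()['force'])
```

```text
rackpot 2310 (0.46888822317123413, -0.3119715750217438) 0.024177629500627518
rackpot 2739 (0.4683172404766083, -0.24898114800453186) 0.02395842783153057
[ 0.4707 -0.3122  0.1744] [ 0.0066 -0.1402 -0.3732]
```

{"name": "move_arm", "arguments": {
  "targets": [
    [-1,-0.3,0,0,0,0,0.15],
    [-1,-0.6,0,0,0,0,0.3],
    [-1,-0.9,0,0,0,0,0.45],
    [-1,-1.2,0,0,0,0,0.6],
    [-1,-1.5,0,0,0,0,0.75],
    [-1,-1.8,0,0,0,0,0.9],
    [-1,-2.1,0,0,0,0,1.05],
    [-1,-2.26,0,0,0,0,1.2],
    [-1,-2.26,-0.02,0,0,0,1.35],
    [-1,-2.26,-0.02,0,0,0,1.5],
    [-1,-2.26,-0.02,0,0,0,1.571],
    [-1,-2.26,-0.02,0,0,0,1.571]
  ],
  "grip_force": 20
}}

```text
time_s: 43.3
ee_pos: [0.4697, -0.4241, 0.1689]
eef_rot: [-3.141, 0.0, 0.012]
force: [-0.6, 0.9, 0.0]
grip_width: 0.0007
grip_force: 0.0
```

Run:
```python
from h import *
o=ctrl.get_obs();print(o['ee_pos'],o['eef_rot'],o['grip_width'],o['force'])
im,d,P,T,K=cloud('wrist');z=P[...,2]
m=(abs(z-.053)<.004)&(abs(P[...,1]+.39)<.06)&(P[...,0]>.44)&(P[...,0]<.49);p=P[m];print('blk',len(p),np.percentile(p,[3,50,97],axis=0) if len(p) else '')
im2,d,P,T,K=cloud('side');z=P[...,2]
m=(abs(z-.053)<.004)&(abs(P[...,1]+.39)<.06)&(P[...,0]>.44)&(P[...,0]<.49);p=P[m];print('blk side',len(p),np.percentile(p,[3,50,97],axis=0) if len(p) else '')
m=(P[...,0]>.445)&(P[...,0]<.49)&(z>.025)&(z<.045)&(P[...,1]<-.36);p=P[m];print('back face',len(p),np.percentile(p[:,1],[5,50,95]) if len(p) else '')
save(np.hstack([cv2.resize(im2[180:280,200:320],(432,360),interpolation=cv2.INTER_CUBIC),cv2.resize(im,None,fx=.7,fy=.7)[:360] if 0 else cv2.resize(im,(360,360))]),'g6.png')
print(move_to([.4712,-.425,.045]))
```

```text
[ 0.4697 -0.4241  0.1689] [-3.1412  0.0003  0.0117] 0.0007313991339156294 [-0.5602  0.9143  0.0267]
blk 1284 [[ 0.4454 -0.3906  0.0512]
 [ 0.4686 -0.3784  0.0544]
 [ 0.4887 -0.335   0.056 ]]
blk side 115 [[ 0.446  -0.3939  0.0493]
 [ 0.467  -0.3808  0.0536]
 [ 0.4883 -0.3317  0.0567]]
back face 87 [-0.3973 -0.3934 -0.3903]
[0.0293 0.019  2.4821]
```

View pics/g6.png

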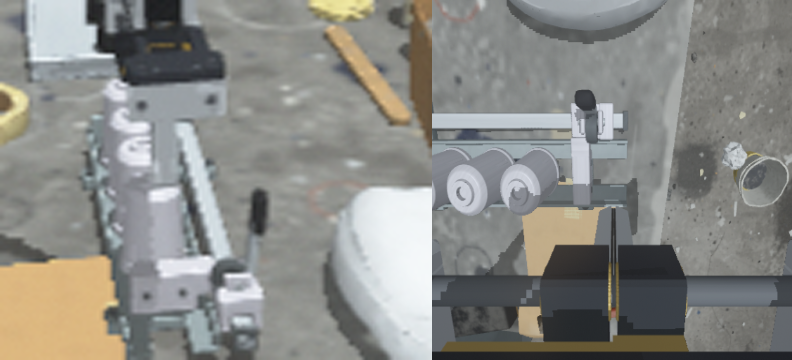

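{"name": "move_arm", "arguments": {
  "targets": [
    [-1,0.03,0.02,0.8,0,0,0],
    [-1,0.03,0.02,1.7,0,0,0],
    [-1,0.03,0.02,2.4,0,0,0],
    [-1,0.03,0.02,2.48,0,0,0],
    [-1,0.03,-0.2,2.48,0,0,0],
    [-1,0.03,-0.4,2.48,0,0,0],
    [-1,0.03,-0.6,2.48,0,0,0],
    [-1,0.03,-0.75,2.48,0,0,0],
    [-1,0.03,-0.9,2.48,0,0,0],
    [-1,0.03,-1.0,2.48,0,0,0],
    [-1,0.03,-1.0,2.48,0,0,0]
  ]
}}

```text
time_s: 44.5
ee_pos: [0.4708, -0.3736, 0.0457]
eef_rot: [3.142, -0.0, 0.013]
force: [0.4, -0.3, -0.0]
grip_width: 0.0004
grip_force: 0.0
```

```bash
cat >> h.py <<'E'
def row():
    im,d,P,T,K=cloud('top');z=P[...,2]-.016
    m=(z>.074)&(z<.092)&(abs(P[...,0]-.468)<.04)&(P[...,1]<-.09)&(P[...,1]>-.36)
    n,l,s,c=cv2.connectedComponentsWithStats(m.astype(np.uint8))
    for i in range(1,n):
        if s[i,4]>30: p=P[l==i];print('top row',s[i,4],((p.min(0)+p.max(0))/2)[:2])
    im,d,P,T,K=cloud('side');z=P[...,2]
    m=(P[...,0]>.445)&(P[...,0]<.49)&(z>.025)&(z<.05)&(P[...,1]<-.33)&(P[...,1]>-.41);p=P[m];print('back face',len(p),np.percentile(p[:,1],[5,50,95]) if len(p) else '')
E
python3 - <<'E'
from h import *
o=ctrl.get_obs();print(o['ee_pos'],o['eef_rot'],o['force'])
row()
E
```

```text
[ 0.4708 -0.3736  0.0457] [ 3.1416 -0.0001  0.0133] [ 0.3699 -0.2653 -0.0156]
top row 199 [ 0.4676 -0.1247]
top row 203 [ 0.4679 -0.1862]
top row 200 [ 0.4693 -0.2476]
top row 59 [ 0.4681 -0.2921]
back face 82 [-0.3889 -0.3634 -0.3586]
```

{"name": "move_arm", "arguments": {
  "targets": [
    [-1,0,-0.08,0,0,0,0],
    [-1,0,-0.14,0,0,0,0],
    [-1,0,-0.2,0,0,0,0],
    [-1,0,-0.2,0,0,0,0]
  ]
}}

```text
time_s: 45.0
ee_pos: [0.4704, -0.3643, 0.0452]
eef_rot: [3.141, 0.0, 0.013]
force: [0.3, -5.3, -0.7]
grip_width: 0.0004
grip_force: 2.1
```

{"name": "move_arm", "arguments": {
  "targets": [
    [-1,0,-0.04,0,0,0,0],
    [-1,0,-0.06,0,0,0,0]
  ]
}}

```text
time_s: 45.2
ee_pos: [0.4703, -0.3619, 0.0453]
eef_rot: [3.14, -0.0, 0.013]
force: [0.0, -10.8, -4.4]
grip_width: 0.0001
grip_force: 5.7
```

{"name": "move_arm", "arguments": {
  "targets": [
    [-1,0,-0.03,0,0,0,0],
    [-1,0,-0.04,0,0,0,0]
  ]
}}

```text
time_s: 45.4
ee_pos: [0.4703, -0.3611, 0.0453]
eef_rot: [3.138, -0.001, 0.012]
force: [0.5, -19.9, -8.9]
grip_width: 0.0006
grip_force: 10.0
```

{"name": "move_arm", "arguments": {
  "targets": [
    [-1,0,0.05,0,0,0,0],
    [-1,0,0.4,0,0,0,0],
    [-1,0,0.6,0,0,0,0],
    [-1,0,0.6,-1,0,0,0],
    [-1,0,0.6,-2,0,0,0],
    [-1,0,0.6,-2.6,0,0,0],
    [-1,0,0.6,-2.6,0,0,0]
  ]
}}

```text
time_s: 46.1
ee_pos: [0.472, -0.3901, 0.1802]
eef_rot: [3.137, -0.005, 0.013]
force: [0.3, 0.3, -0.1]
grip_width: 0.0004
grip_force: 0.0
```

Run:
```python
from h import *
o=ctrl.get_obs();print(o['ee_pos'],o['eef_rot'],o['force'])
row()
im,d,P,T,K=cloud('wrist');z=P[...,2]
m=(z>.085)&(P[...,0]>.52)&(P[...,0]<.575)&(P[...,1]<-.31)&(P[...,1]>-.40)&(z<.14);p=P[m];print('lever w',len(p),np.percentile(p,[2,50,98],axis=0) if len(p) else '')
for r in ctrl.tip_of('wrist','lever_tip')[:2]: print(r, ray_z(T,K,r['point'],.115))
for r in ctrl.tip_of('wrist','lever_pin')[:2]: print(r, ray_z(T,K,r['point'],.049))
im2,d,P,T,K=cloud('side');z=P[...,2]
m=(z>.085)&(P[...,0]>.52)&(P[...,0]<.575)&(P[...,1]<-.31)&(P[...,1]>-.40)&(z<.14);p=P[m];print('lever s',len(p),np.percentile(p,[2,50,98],axis=0) if len(p) else '')
save(np.hstack([cv2.resize(im2[180:280,200:320],(432,360),interpolation=cv2.INTER_CUBIC),cv2.resize(im,(360,360))]),'g7.png')
```

```text
[ 0.472  -0.3901  0.1802] [ 3.1369 -0.0053  0.0127] [ 0.3406  0.2733 -0.0967]
top row 202 [ 0.4677 -0.122 ]
top row 199 [ 0.4679 -0.2379]
top row 196 [ 0.4709 -0.2934]
top row 199 [ 0.4664 -0.1792]
back face 105 [-0.3545 -0.3506 -0.3468]
lever w 564 [[ 0.5387 -0.361   0.0885]
 [ 0.5465 -0.3536  0.1244]
 [ 0.5532 -0.3443  0.1268]]
{'point': [209.5, 107.2], 'score': 0.92} [ 0.548  -0.3528  0.115 ]
{'point': [217.9, 129.9], 'score': 0.76} [ 0.5289 -0.3499  0.049 ]
lever s 61 [[ 0.5401 -0.3668  0.0865]
 [ 0.5456 -0.3604  0.1085]
 [ 0.5523 -0.349   0.1258]]
```

View pics/g7.png

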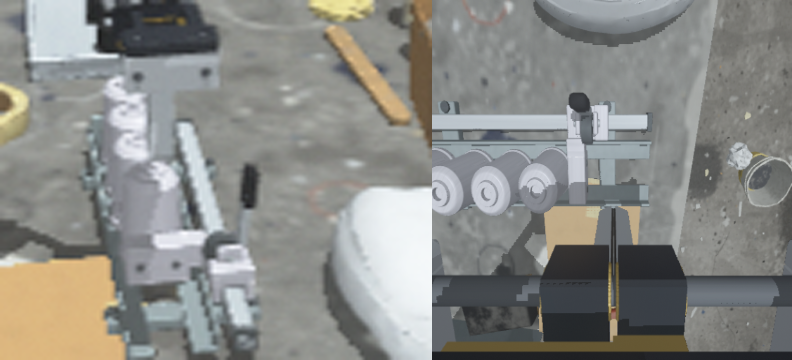

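{"name": "move_arm", "arguments": {
  "targets": [
    [-1,0.6,-0.2,-0.2,0,0,0],
    [-1,1.4,-0.5,-0.2,0,0,0],
    [-1,2.1,-0.71,-0.2,0,0,0],
    [-1,2.25,-0.71,0,0,0,0],
    [-1,2.25,-0.71,0.6,0,0,0],
    [-1,2.25,-0.71,1.1,0,0,0],
    [-1,2.25,-0.71,1.1,0,0,0],
    [-1,2.25,-0.71,1.1,0,0,0]
  ]
}}

```text
time_s: 47.2
ee_pos: [0.5825, -0.3525, 0.1204]
eef_rot: [-3.141, 0.001, 0.012]
force: [-0.0, 1.1, 0.1]
grip_width: 0.0006
grip_force: 0.0
```

Run:
```python
from h import *
o=ctrl.get_obs();print(o['ee_pos'],o['eef_rot'],o['force'])
for q in [(.564,.119),(.532,.126),(.506,.119),(.485,.101),(.475,.082),(.473,.079)]: print(q,move_to([q[0],-.353,q[1]]))
```

```text
[ 0.5825 -0.3525  0.1204] [-3.1411  0.0008  0.0124] [-0.0212  1.1416  0.0654]
(0.564, 0.119) [-0.37    0.0048  0.0278]
(0.532, 0.126) [-1.0101 -0.0032 -0.1116]
(0.506, 0.119) [-1.53   -0.0095  0.0288]
(0.485, 0.101) [-1.9496 -0.0146  0.3892]
(0.475, 0.082) [-2.1493 -0.0168  0.7694]
(0.473, 0.079) [-2.1892 -0.0173  0.8294]
```

{"name": "move_arm", "arguments": {
  "targets": [
    [-1,-0.37,0,0.03,0,0,0],
    [-1,-0.7,0,-0.06,0,0,0],
    [-1,-1.01,0,-0.11,0,0,0],
    [-1,-1.27,0,-0.06,0,0,0],
    [-1,-1.53,0,0.03,0,0,0],
    [-1,-1.75,0,0.2,0,0,0],
    [-1,-1.95,0,0.39,0,0,0],
    [-1,-2.05,0,0.58,0,0,0],
    [-1,-2.1,0,0.68,0,0,0]
  ]
}}

```text
time_s: 48.1
ee_pos: [0.4777, -0.3541, 0.0869]
eef_rot: [3.141, -0.001, 0.012]
force: [-0.1, -1.0, 1.1]
grip_width: 0.0006
grip_force: 0.8
```

{"name": "move_arm", "arguments": {
  "targets": [
    [-1,-0.03,0,0.05,0,0,0],
    [-1,-0.05,0,0.1,0,0,0]
  ]
}}

```text
time_s: 48.3
ee_pos: [0.4758, -0.3539, 0.0818]
eef_rot: [3.141, -0.001, 0.013]
force: [0.3, 0.3, 13.4]
grip_width: 0.0003
grip_force: 7.2
```

{"name": "move_arm", "arguments": {
  "targets": [
    [-1,-0.01,0,0.04,0,0,0],
    [-1,-0.01,0,0.06,0,0,0],
    [-1,-0.01,0,0.06,0,0,0]
  ]
}}

```text
time_s: 48.6
ee_pos: [0.4758, -0.3543, 0.0814]
eef_rot: [3.139, -0.002, 0.013]
force: [-6.7, 3.8, 25.8]
grip_width: 0.0002
grip_force: 12.7
```

{"name": "move_arm", "arguments": {
  "targets": [
    [-1,0,0,0.03,0,0,0],
    [-1,0,0,0.05,0,0,0],
    [-1,0,0,0.05,0,0,0]
  ]
}}

```text
time_s: 48.9
ee_pos: [0.4759, -0.3548, 0.0809]
eef_rot: [3.138, -0.003, 0.013]
force: [-15.5, 7.2, 45.0]
grip_width: 0.0001
grip_force: 22.1
```

{"name": "move_arm", "arguments": {
  "targets": [
    [-1,0,0,-0.2,0,0,0],
    [-1,0,0,-1,0,0,0],
    [-1,0,0,-2,0,0,0],
    [-1,-0.9,0,-2.6,0,0,0],
    [-1,-1.8,0,-2.8,0,0,0],
    [-1,-2,0,-2.8,0,0,0],
    [-1,-2,0,-2.8,0,0,0]
  ]
}}

```text
time_s: 49.6
ee_pos: [0.3743, -0.3552, 0.2166]
eef_rot: [3.141, -0.001, 0.011]
force: [-0.4, -0.4, 0.3]
grip_width: 0.0006
grip_force: 0.0
```

Run:
```python
from h import *
row();imt,P=tray()
im2,d,P,T,K=cloud('side');z=P[...,2]
# black grip points
m=(im2.max(-1)<70)&(P[...,0]>.43)&(P[...,0]<.53)&(P[...,1]>-.375)&(P[...,1]<-.33)&(z>.05)&(z<.12);p=P[m];print('grip',len(p),np.percentile(p,[5,50,95],axis=0) if len(p) else '')
for n in ['side','top']:
    for r in ctrl.tip_of(n,'lever_tip')[:2]: print(n,r['score'],ray_z(*T_wc(n),r['point'],.062))
save(np.hstack([cv2.resize(im2[190:270,215:295],(360,360),interpolation=cv2.INTER_CUBIC),cv2.resize(imt[180:270,130:430],(440,132),interpolation=cv2.INTER_CUBIC).repeat(1,0) if 0 else cv2.resize(imt[140:270,290:430],(388,360),interpolation=cv2.INTER_CUBIC)]),'g8.png')
o=ctrl.get_obs();print(o['ee_pos'],o['force'])
```

```text
top row 202 [ 0.4679 -0.1221]
top row 199 [ 0.4678 -0.2373]
top row 200 [ 0.4709 -0.295 ]
top row 196 [ 0.465  -0.1793]
back face 104 [-0.3549 -0.3518 -0.3477]
tray 0.58 [0.4776 0.2282]
bush_a_mid 0.71 [0.4766 0.1606]
dark 59 [0.5231 0.2836 0.0351]
dark 62 [0.4754 0.3407 0.0353]
dark 59 [0.4673 0.2365 0.0353]
dark 40 [0.4684 0.1564 0.0349]
grip 47 [[ 0.4531 -0.3674  0.0609]
 [ 0.4676 -0.3622  0.0664]
 [ 0.4798 -0.3546  0.07  ]]
side 0.63 [ 0.4653 -0.3444  0.062 ]
side 0.54 [ 0.4612 -0.1251  0.062 ]
top 0.74 [0.4602 0.2325 0.062 ]
top 0.44 [ 0.4655 -0.3546  0.062 ]
[ 0.3754 -0.3547  0.2155] [ 0.1071 -0.1952  0.0125]
```

View pics/g8.png

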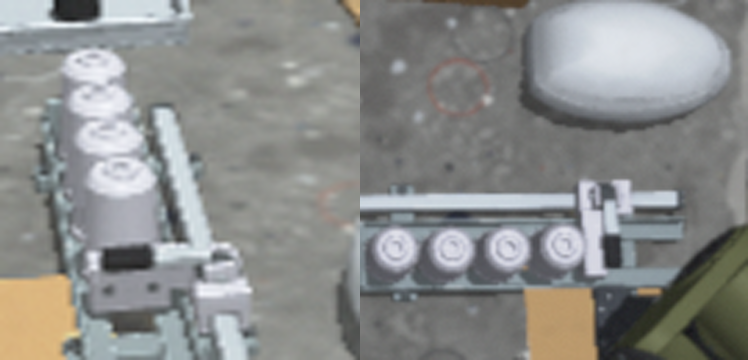

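Run:
```python
from station import ctrl
print(ctrl.hand_in(), ctrl.get_obs()['time_s'])
```

```text
the job is handed in; nothing more can be done
the job is handed in; nothing more can be done
```

The job is handed in: all four bushes lie in the tray, the four empty pots stand mouth down and snug in the rack with the stop clamped, and the mirror cover was not touched; one pot slipped from the grip while being rapped in the tray, but it stayed upright and I picked it up again.

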